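# Reload the ratchet cup rail on the drinks counter

### The arm

A 6-joint arm with a two-finger parallel gripper is mounted at the origin on the work surface. World frame = base frame: x ahead of the robot, y to its left, z up, the work surface at z = 0. Lengths are in mm, angles in rad, forces in N, time in s.
With the tool pointing down it reaches from about 350 to 975 mm from the base axis. Payload 7.1 kg.
Tool frame: the origin (TCP) lies on the centre line of the jaws, within the pads' length; the fingertips stand 8 mm ahead of it and the grasp point (between the pads) lies 11 mm behind it; z points along the fingers, x is the direction in which the jaws open and shut, and the axes are right-handed (so a half turn about z gives the same grasp; the last joint's range is limited). The gripper opens to 88 mm and grips with 3 to 60 N. Pads are 20 mm wide; open, the fingers measure 115 mm over their backs; the gripper's body (75 mm by 178 mm) begins 61 mm behind the grasp point.
Start: joints at [-1.229, 0.423, 1.63, -0, 1.089, -0.019], TCP at [220.656, -584.736, 230.675] pointing down, gripper open.
Joint ranges: [-3, 3], [-0.9, 2.11], [0.09, 2.58], [-1.31, 4.45], [0.11, 2.69], [-2.54, 2.54]. Speed limits (rad/s): [2.39, 2.39, 3.01, 3.14, 3.14, 3.14].

### API

Orientations are given as a rotation vector (axis times angle).
In Python, from workcell import ctrl gives the robot as it stands.
- The arm moves only by the shell command python3 -m handwheel 'ROWS'. ROWS is JSON, a list of rows, each a list of 3 entries, a list of its own where there are three numbers: the turn, a rotation vector about the tool's x, y, z in rad, then the shift along the tool's x, y, z in mm, then the opening, from 0 (shut) to 1 (fully open). In form: [[[ax, ay, az], [tx, ty, tz], jaw], ...]. A call has exactly 10 rows; each row shifts and turns the pose as measured when the row begins, along the tool's axes as they then stand; what a row does not reach is not made up. A row lasts 1/12 s, in which the tool goes at most 41.7 mm and 7.16 degrees, less where a joint would pass 70% of its speed; a pose out of reach is approached as far as the arm can. A call with a gripper value outside its range is refused whole. The fingers move at their own pace and stop on an object; the grip force is fixed at half the most. Time passes only in rows, so rows that do not move let the fingers close, or fill a call up. It gives the time, the measured TCP pose, the force and the opening at its end, in the units of the state.
- ctrl.get_obs(): the state, without advancing time (a new reading comes with each control period).
- ctrl.get_image(name): name is "side" or "top" or "wrist"; returns a dict with "pixels" (420x560x3 uint8, red, green, blue), "camera_matrix" (3x3 intrinsics, pixels), "rvec" (rotation vector, rad) and "tvec" (3), from world to camera coordinates, as OpenCV has them. Camera axes: x right, y down, z forward; pixel columns grow to the right and rows downward; lengths in mm; the calibration is good to about 2 mm. A picture is of the moment at which its call begins. There is no depth.
- ctrl.close_job(): hands the job in, once; it reports no verdict.
Trained networks look in a picture, given as the dict that the camera call returned (one of the last four; its "shot" number tells which), for a name from the list of things; names that differ only in an ending like _2 or _b are one class to them, and where a whole thing is asked for, a point or a joint stands for the part that bears it (a point fixed in the world has none). Each returns a list of dicts, best first, with "score" (0 to 1); they miss things now and then, are a little off and sometimes report something else, mostly with a low value. They report only what shows in the picture. A call takes as long as a camera call. They do not tell look-alikes from the thing itself.
- ctrl.look_for(picture, query): "position" ([x, y, z] in mm, in the coordinates of the camera as it stood for that picture, good to about 4 mm: the middle of the surface that is visible of it).
- ctrl.spot_point(picture, query): "position" ([x, y, z] in mm, in the coordinates of the camera as it stood for that picture, good to about 4 mm: a listed point, or the origin of a listed thing).
The state is a dict: "t": time; "qpos": joint angles; "qvel": joint speeds; "joint_torque": joint torques, N m; "ee_pos": TCP position; "orientation": TCP orientation; "ft_force": force on the tool from outside, world axes, zero at the start; "moment": the same for the moment, N m; "width": finger opening in mm.
Only numpy, scipy, OpenCV 4.12 (cv2) and the standard library are available. Lean on these libraries where they do the work, as an engineer would, in place of code of your own. Each camera call takes 0.05 s, during which the arm holds its last target.

### The job

Reload the cup rail: flip the follower's orange pawl lever over so that the pawl is out of the rack, slide the blue follower all the way back to its rear end, and lay the sleeve of cups flat in the trough between the follower and the white sprung plate. Then set the pawl back on the rack and push the follower up against the cups, pressing them into the springs by more than one ratchet tooth, so that the ratchet keeps them pressed firmly against the sprung plate when you let go. Do not crush the cups, and leave the loose cups, the shaker and the dish around the rail where they stand.

Things in the scene. Friction and masses are not known exactly. Their poses are not given: they have to be found in the camera images.
- rail: The cup rail, fixed: plywood base 380 x 146 x 18 mm with an aluminium trough. Origin on the counter under the trough's middle. x runs along the trough, FORWARD from the follower to the white sprung plate; y points to the side with the steel rack and the pawl; z up. A fixed rear stop bar crosses the trough from x = -139 to -127 mm, top at z = 63 mm.
- trough (a point): Middle of the trough's floor, 30 mm above the rail's origin, axes as the rail's. The floor is flat, with 66 mm between two guide lips that stand 6 mm above it.
- rack_mid (a point): Middle of the steel rack's tooth tops, at x -10, y +75, z 50 mm in the rail's frame. Square teeth at a 10 mm pitch; the rack covers the follower's whole travel.
- plate_zone (a point): Fixed mark at x = +130, z = 57 mm in the rail's frame, near the white sprung plate (58 mm wide, top at z = 83 mm). The plate's end block was clamped at an unknown place: the plate's face rests anywhere from x = +120 to +140 mm. It yields forward by up to 26 mm: 5 N at first, 0.7 N more per mm, 23 N when bottomed.
- follower: Blue follower sliding along the rail's x; 2.5 N friction, stays where left. Axes as the rail's. Origin: middle of its upright plate at the trough floor. Plate x -6 to +6 mm, 58 mm wide, top 70 mm above origin; push it from either side. A foot 6 mm high runs from x -6 to -56. An arm at +y carries the pawl. Its origin is at x = -71 mm in the rail's frame when fully back, +75 at most.
- follower_face (a point): Centre of the follower plate's front face (the face that presses the cups), 35 mm above the trough floor. With the pawl on the rack the follower clicks forward over the teeth but cannot go back: it only slips back, by up to 10 mm, until a tooth catches.
- pawl (a joint): Weighted pawl, a bell crank turning about y; pivot at x 6, y 75, z 57 mm in the follower's frame. 0 = nose down in the rack, lever leaning 35 deg backward (-x); 0.2 = nose on a tooth; 1.25 = flipped out, lever leaning 37 deg forward, follower free. Pushed past upright (0.61) it falls over by its weight and stays. About 1 N at the knob.
- pawl_knob (a point): Centre of the orange cross-bar knob (22 mm diameter, 32 mm long along y) at the top end of the pawl lever, 70 mm from the pivot. The lever is an 8 mm bar.
- sleeve: The sleeve of nested cups to load: rigid, 150 mm long along its x axis, cups of 51 mm diameter, tapering to 38 mm at the +x end, with a square cardboard band 54 x 54 mm around the middle 60 mm. 100 to 210 g. It lies on the counter on the band; origin at the underside of the middle. Grip it by the band; either end may face forward. Squeezed by over 40 N it is crushed.
- sleeve_center (a point): Centre of the sleeve, 27 mm above the surface it lies on.
- blue_cup: Bystander: upright blue cup, 74 mm wide, 95 mm high. Origin under its centre.
- white_cup: Bystander: upright white cup, 72 mm wide, 100 mm high. Origin under its centre.
- shaker: Bystander: steel shaker, 96 mm wide, 135 mm high. Origin under its centre.
- dish: Bystander: black dish, 100 mm wide, 30 mm high. Origin under its centre.
Things that resemble listed ones, but are neither listed nor needed, are in the scene too. Leave any black or green look-alike of the sleeve alone.

How it is judged:
By the outcome, as a careful person would: the job done as asked, in the order asked, and still so for the second after the job is handed in, with the robot touching nothing.
It also fails if it takes over 69 s, if anything falls off the work surface, if the arm or the gripper's body presses on something with over 40 N, if the wrist force passes 120 N, or if a joint passes its speed limit or range.

## Working session

There is one attempt and no reset: what is moved stays moved. The work goes in short steps, Python scripts to look and compute and a shell command to move; the robot and the scene stay as the last step left them, time stands still between calls to the robot, and variables do not carry over. Pictures are saved under pics/ and viewed, and the job is handed in when it is done.

```bash
ls; mkdir -p pics; cat > h.py <<'E'
import numpy as np, cv2
from workcell import ctrl
def shot(name,fn=None):
    p=ctrl.get_image(name)
    if fn: cv2.imwrite('pics/'+fn,cv2.cvtColor(np.array(p['pixels'],np.uint8),cv2.COLOR_RGB2BGR))
    return p
def toW(p,c):
    R,_=cv2.Rodrigues(np.array(p['rvec'],float)); return R.T@(np.array(c,float)-np.array(p['tvec'],float))
def find(p,q,f='spot_point',n=3):
    for d in getattr(ctrl,f)(p,q)[:n]:
        print(q,f,round(d['score'],2),np.round(toW(p,d['position']),1))
def proj(p,X):
    return cv2.projectPoints(np.array(X,float).reshape(-1,3),np.array(p['rvec'],float),np.array(p['tvec'],float),np.array(p['camera_matrix'],float),None)[0].reshape(-1,2)
def st():
    o=ctrl.get_obs(); R,_=cv2.Rodrigues(np.array(o['orientation'],float))
    print('t',round(o['t'],2),'tcp',np.round(o['ee_pos'],1),'w',round(float(o['width']),1),'F',np.round(o['ft_force'],1),'q',np.round(o['qpos'],2)); print(np.round(R,3)); return o,R
E
python3 - <<'E'
from h import *
st()
for n in ['top','side']:
    p=shot(n,n+'0.png')
    for q in ['rail','trough','rack_mid','plate_zone','follower','follower_face','pawl_knob','sleeve','sleeve_center']: find(p,q)
st()
E
```

```text
pics
t 0.0 tcp [ 220.5 -584.3  229.9] w 88.0 F [ 1.3 -0.  -0.2] q [-1.23  0.42  1.63  0.    1.09 -0.02]
[[ 0.353 -0.936 -0.   ]
 [-0.936 -0.353  0.001]
 [-0.002 -0.    -1.   ]]
rail spot_point 0.79 [485.9 -62.5  -1.2]
trough spot_point 0.66 [489.  -64.7  26.7]
rack_mid spot_point 0.59 [562.3 -63.3  53.4]
plate_zone spot_point 0.61 [ 465.5 -197.5   56.4]
follower spot_point 0.79 [482.7 -87.2  31.5]
follower_face spot_point 0.8 [479.8 -91.8  61.2]
pawl_knob spot_point 0.72 [559.4 -73.9 149.7]
pawl_knob spot_point 0.25 [ 415.  -393.7   -1.2]
sleeve spot_point 0.83 [292.7 172.1   1.5]
sleeve spot_point 0.82 [ 282.9 -215.6    0.3]
sleeve spot_point 0.81 [519.  247.5  -1.2]
sleeve_center spot_point 0.87 [700.1 -31.5  28.7]
sleeve_center spot_point 0.73 [524.4 244.4  25.4]
sleeve_center spot_point 0.72 [ 281.4 -208.3   26.1]
rail spot_point 0.83 [485.7 -68.2  -1.3]
rail spot_point 0.43 [481.3 -63.4  26.1]
trough spot_point 0.6 [483.  -61.6  23.6]
trough spot_point 0.41 [ 614.4 -323.9   -3.1]
rack_mid spot_point 0.77 [561. -66.  49.]
plate_zone spot_point 0.58 [ 463.6 -192.9   56.5]
plate_zone spot_point 0.3 [482.8 -68.5  -2.5]
follower spot_point 0.92 [475.7 -86.9  23.3]
follower spot_point 0.63 [408.6 399.9  -2.1]
follower_face spot_point 0.67 [473.9 -95.   55.2]
follower_face spot_point 0.2 [ 6.949e+02 -3.200e+01  6.000e-01]
pawl_knob spot_point 0.52 [556.  -73.7 148.6]
pawl_knob spot_point 0.48 [ 411.  -393.5   -6.2]
sleeve spot_point 0.9 [ 282.8 -215.2   -0.7]
sleeve spot_point 0.8 [696.7 -32.   -1.5]
sleeve spot_point 0.7 [682.8 300.5  -1.6]
sleeve_center spot_point 0.88 [517.8 242.   25.2]
sleeve_center spot_point 0.81 [285.9 179.   23.3]
sleeve_center spot_point 0.71 [ 283.9 -208.    24.7]
t 1.0 tcp [ 220.6 -584.7  230.7] w 87.7 F [-0.2  0.5 -0.9] q [-1.23  0.42  1.63 -0.    1.09 -0.02]
[[ 0.353 -0.936 -0.   ]
 [-0.936 -0.353 -0.   ]
 [ 0.     0.    -1.   ]]
```

View pics/top0.png

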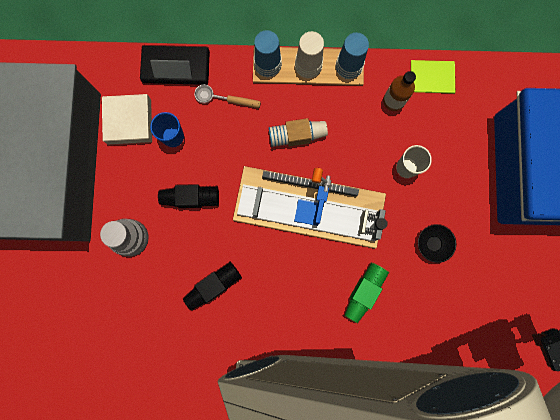

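View pics/side0.png

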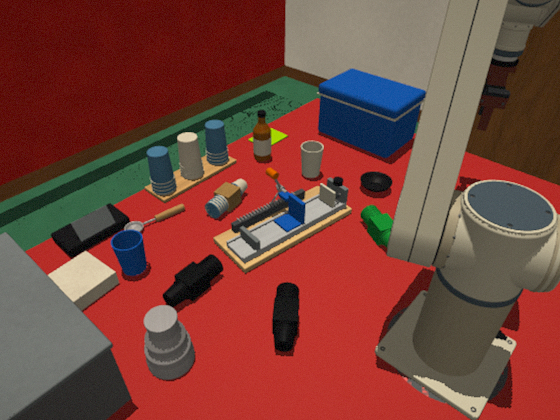

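```bash
cat >> h.py <<'E'
def unproj(p,uv,z):
    K=np.array(p['camera_matrix'],float);R,_=cv2.Rodrigues(np.array(p['rvec'],float));C=-R.T@np.array(p['tvec'],float)
    d=R.T@np.linalg.inv(K)@np.array([uv[0],uv[1],1.0]); return C+d*(z-C[2])/d[2]
E
python3 - <<'E'
from h import *
p=shot('top')
im=cv2.cvtColor(np.array(p['pixels'],np.uint8),cv2.COLOR_RGB2BGR)
c=im[110:260,220:400]; cv2.imwrite('pics/topz.png',cv2.resize(c,None,fx=4.4,fy=4,interpolation=cv2.INTER_CUBIC))
R,_=cv2.Rodrigues(np.array(p['rvec']));print('cam',-R.T@np.array(p['tvec']),p['camera_matrix'])
# plywood mask: not red
hsv=cv2.cvtColor(im,cv2.COLOR_BGR2HSV)
red=((hsv[...,0]<6)|(hsv[...,0]>174))&(hsv[...,1]>150)
m=(~red).astype(np.uint8)
n,l,s,_=cv2.connectedComponentsWithStats(m)
for k,z in ((l[225,245],18),(l[133,298],27)):
    cs,_=cv2.findContours((l==k).astype(np.uint8),cv2.RETR_EXTERNAL,cv2.CHAIN_APPROX_NONE)
    cc=max(cs,key=cv2.contourArea); print(s[k]); r=cv2.minAreaRect(cc); b=cv2.boxPoints(r); print(r)
    print(np.round([unproj(p,x,z) for x in b],1))
E
```

```text
cam [ 331.19079928    6.90072796 1285.98709207] [[492.26511962   0.         281.54369698]
 [  0.         492.26511962 211.75458786]
 [  0.           0.           1.        ]]
[     0     39    560    381 135421]
((279.5, 229.0), (380.0, 559.0), 90.0)
[[ 940.   775.2   18. ]
 [ 978.6 -740.5   18. ]
 [ -13.2 -694.6   18. ]
 [ -42.4  684.3   18. ]]
[ 268  118   60   29 1237]
((298.08111572265625, 131.9864959716797), (25.31744384765625, 58.361637115478516), 80.53767395019531)
[[ 717.4   46.6   27. ]
 [ 747.2 -104.8   27. ]
 [ 679.8 -116.5   27. ]
 [ 650.4   33.9   27. ]]
```

```bash
python3 - <<'E'
from h import *
p=shot('side')
im=cv2.cvtColor(np.array(p['pixels'],np.uint8),cv2.COLOR_RGB2BGR)
c=im[130:280,190:370]; cv2.imwrite('pics/sidez.png',cv2.resize(c,None,fx=4.4,fy=4,interpolation=cv2.INTER_CUBIC))
E
```

```text
(no output)
```

View pics/topz.png

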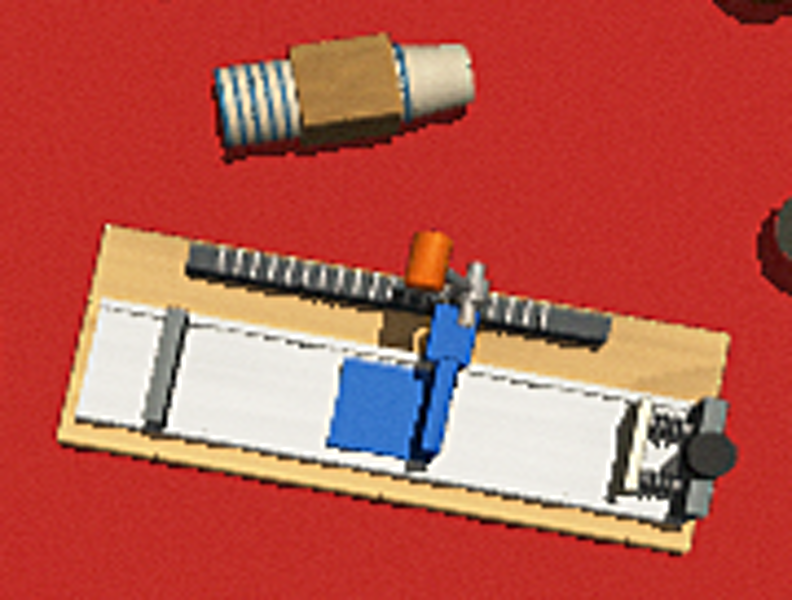

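View pics/sidez.png

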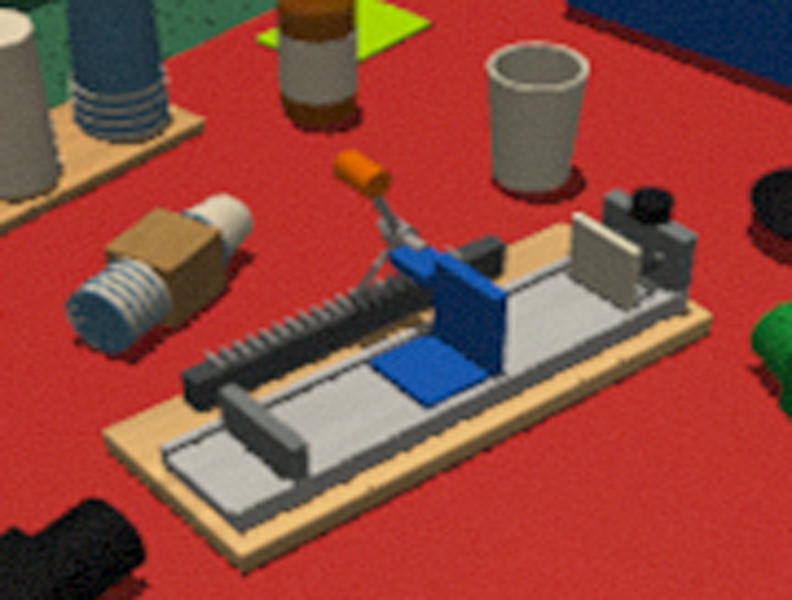

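```bash
python3 - <<'E'
from h import *
p=shot('top')
def W(u,v,z): return unproj(p,(u/4.4+220-0.4,v/4+110-0.4),z)
c=np.array([W(u,v,18) for u,v in ((107,225),(730,335),(688,552),(58,441))]); print(c.round(1))
print(np.linalg.norm(c[1]-c[0]),np.linalg.norm(c[2]-c[1]),c.mean(0))
d=(c[1]+c[2]-c[0]-c[3])[:2];print('dir',d/np.linalg.norm(d),np.degrees(np.arctan2(d[1],d[0])))
e=(c[0]-c[3]+c[1]-c[2])[:2];print('ydir',e/np.linalg.norm(e))
b=np.array([W(u,v,54) for u,v in ((290,47),(388,35),(402,118),(300,138))]);print(b.round(1),b.mean(0))
d=(b[1]+b[2]-b[0]-b[3])[:2];print(np.degrees(np.arctan2(d[1],d[0])))
# plate top z83, follower top z100, knob
for u,v,z in ((634,440,83),(445,410,100),(430,262,144)): print(W(u,v,z))
E
```

```text
[[ 606.4  105.    18. ]
 [ 542.1 -266.7   18. ]
 [ 400.1 -241.6   18. ]
 [ 463.3  129.3   18. ]]
377.2079079577076 144.21525903217506 [502.98716242 -68.49156426  18.        ]
dir [-0.16923842 -0.98557514] -99.74354186577781
ydir [ 0.98539127 -0.17030572]
[[718.1  -1.2  54. ]
 [727.5 -58.6  54. ]
 [672.7 -67.6  54. ]
 [658.1  -8.4  54. ]] [694.1290169  -33.95198861  54.        ]
-78.37257546497429
[ 464.66286705 -198.71607611   83.        ]
[478.66055011 -91.39228856 100.        ]
[560.96871077 -78.554868   144.        ]
```

```bash
cat >> h.py <<'E'
O=np.array([485.7,-65.5]); yaw=np.radians(-99.74)
def rail(X):
    d=np.array(X[:2])-O; return np.array([d@[np.cos(yaw),np.sin(yaw)], d@[-np.sin(yaw),np.cos(yaw)], X[2]])
def wld(r): return np.array([*(O+r[0]*np.array([np.cos(yaw),np.sin(yaw)])+r[1]*np.array([-np.sin(yaw),np.cos(yaw)])),r[2]])
def go(target_world,az=None):
    o,R=st(); d=np.array(target_world)-o['ee_pos']; print('rail tcp',rail(o['ee_pos']).round(1),'tool delta',(R.T@d).round(1))
    if az is not None:
        cur=np.degrees(np.arctan2(R[1,0],R[0,0])); a=(cur-az+180)%360-180; print('turn tz',round(np.radians(a),3))
E
python3 -m handwheel '[[[0,0,0.106],[0,0,0],0],[[0,0,0.106],[0,0,0],0],[[0,0,0.106],[0,0,0],0],[[0,0,0.106],[0,0,0],0],[[0,0,0.106],[0,0,0],0],[[0,0,0],[-37,-15.5,0],0],[[0,0,0],[-37,-15.5,0],0],[[0,0,0],[-37,-15.5,0],0],[[0,0,0],[-37,-15.5,0],0],[[0,0,0],[-37,-15.5,0],0]]'
python3 -c "
from h import *
go(wld([-42,75,240]),-99.74)"
```

```text
t: 1.98
ee_pos: [332.4, -419.9, 230.2]
orientation: [1.977, -2.438, 0.007]
ft_force: [0.5, 0.1, -0.6]
width: 24.3
t 1.98 tcp [ 332.4 -419.9  230.2] w 24.3 F [ 0.5  0.1 -0.6] q [-0.92  0.29  1.83 -0.    1.02  0.86]
[[-0.206 -0.978  0.001]
 [-0.978  0.206 -0.005]
 [ 0.005 -0.002 -1.   ]]
rail tcp [375.2 -91.1 230.2] tool delta [-423.2 -150.2  -11.5]
turn tz -0.038
```

```bash

python3 -m handwheel '[[[0,0,-0.02],[-39,-14,0],0],[[0,0,-0.01],[-39,-15,0],0],[[0,0,0],[-39,-15,0],0],[[0,0,0],[-39,-15,0],0],[[0,0,0],[-39,-15,0],0],[[0,0,0],[-39,-15,0],0],[[0,0,0],[-39,-15,0],0],[[0,0,0],[-39,-15,0],0],[[0,0,0],[-39,-15,0],0],[[0,0,0],[-39,-15,0],0]]'
python3 -c "
from h import *
go(wld([-42,75,160]),-99.74)"
```

```text
t: 2.82
ee_pos: [547.4, -62.2, 231.2]
orientation: [2.015, -2.41, 0.016]
ft_force: [0.6, -1.2, -0.3]
width: 0.9
t 2.82 tcp [547.4 -62.2 231.2] w 0.9 F [ 0.6 -1.2 -0.3] q [-0.13  0.31  1.8  -0.01  1.02  1.62]
[[-0.177 -0.984  0.006]
 [-0.984  0.177 -0.008]
 [ 0.007 -0.008 -1.   ]]
rail tcp [-13.7  60.2 231.2] tool delta [-28.9 -14.   71.1]
turn tz -0.008
```

```bash

python3 -m handwheel '[[[0,0,0],[-15,-7,0],0],[[0,0,0],[-14,-7,0],0],[[0,0,0],[-5,0,0],0],[[0,0,0],[0,0,0],0],[[0,0,0],[0,0,10],0],[[0,0,0],[0,0,20],0],[[0,0,0],[0,0,20],0],[[0,0,0],[0,0,10],0],[[0,0,0],[0,0,0],0],[[0,0,0],[0,0,0],0]]'
python3 -c "
from h import *
go(wld([-42,75,146]),-99.74)
p=shot('wrist','w1.png')
find(p,'pawl_knob');find(p,'follower_face');find(p,'rack_mid')"
```

```text
t: 3.65
ee_pos: [569.1, -27.2, 167.9]
orientation: [-2.019, 2.405, -0.018]
ft_force: [0.1, 0.1, 0.1]
width: 0.4
t 3.65 tcp [569.1 -27.2 167.9] w 0.4 F [0.1 0.1 0.1] q [-0.06  0.42  1.81 -0.01  0.91  1.69]
[[-0.173 -0.985  0.009]
 [-0.985  0.173 -0.008]
 [ 0.006 -0.01  -1.   ]]
rail tcp [-51.8  75.7 167.9] tool delta [ 9.7  0.9 22. ]
turn tz -0.004
pawl_knob spot_point 0.61 [558.1 -75.2 151.2]
pawl_knob spot_point 0.57 [561.5 -72.8  47.1]
follower_face spot_point 0.68 [478.5 -93.4  68.1]
rack_mid spot_point 0.7 [565.3 -69.8  49. ]
```

View pics/w1.png

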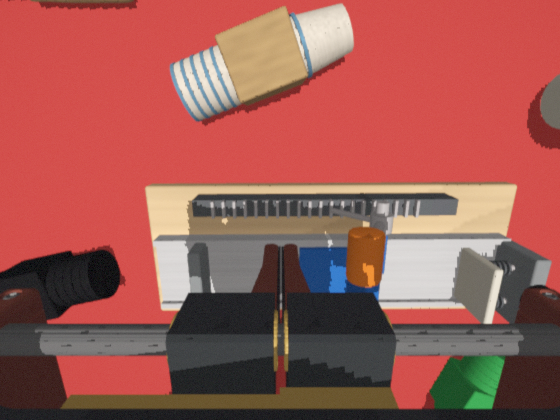

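```bash

python3 -m handwheel '[[[0,0,0],[0,0,14],0],[[0,0,0],[0,0,12],0],[[0,0,0],[0,0,0],0],[[0,0,0],[15,0,0],0],[[0,0,0],[15,0,0],0],[[0,0,0],[15,0,0],0],[[0,0,0],[15,0,0],0],[[0,0,0],[15,0,0],0],[[0,0,0],[15,0,0],0],[[0,0,0],[0,0,0],0]]'
python3 -c "
from h import *
go(wld([42,75,144]),-99.74)"
```

```text
t: 4.68
ee_pos: [559.4, -117.7, 149.0]
orientation: [-2.019, 2.392, -0.032]
ft_force: [0.5, 1.1, 0.3]
width: 0.3
t 4.68 tcp [ 559.4 -117.7  149. ] w 0.3 F [0.5 1.1 0.3] q [-0.23  0.44  1.82 -0.    0.85  1.52]
[[-0.168 -0.986  0.022]
 [-0.986  0.168 -0.008]
 [ 0.004 -0.023 -1.   ]]
rail tcp [ 39.   81.4 149. ] tool delta [3.  6.6 4.9]
turn tz 0.001
```

```bash

python3 -m handwheel '[[[0,0,0],[-10,0,0],0],[[0,0,0],[-20,0,0],0],[[0,0,0],[0,0,-20],0],[[0,0,0],[0,0,-30],0],[[0,0,0],[0,0,-30],0],[[0,0,0],[0,0,-20],0],[[0,0,0],[25,20,0],0],[[0,0,0],[35,35,0],0],[[0,0,0],[25,25,0],0],[[0,0,0],[0,0,0],0]]'
python3 -c "
from h import *
go(wld([75,0,144]),-99.74)
p=shot('side');im=cv2.cvtColor(np.array(p['pixels'],np.uint8),cv2.COLOR_RGB2BGR)
cv2.imwrite('pics/s2.png',cv2.resize(im[130:280,190:370],None,fx=4.4,fy=4,interpolation=cv2.INTER_CUBIC))
find(p,'pawl_knob');find(p,'follower');find(p,'follower_face')
p=shot('wrist','w2.png');find(p,'pawl_knob');find(p,'follower_face')"
```

```text
t: 5.52
ee_pos: [472.5, -144.3, 254.4]
orientation: [-2.026, 2.38, -0.035]
ft_force: [-0.6, 0.2, -0.2]
width: 0.6
t 5.52 tcp [ 472.5 -144.3  254.4] w 0.6 F [-0.6  0.2 -0.2] q [-0.32  0.19  1.91  0.    1.02  1.41]
[[-0.16  -0.987  0.026]
 [-0.987  0.16  -0.007]
 [ 0.002 -0.027 -1.   ]]
rail tcp [ 79.9   0.3 254.4] tool delta [ -5.2   3.3 110.3]
turn tz 0.01
pawl_knob spot_point 0.66 [ 543.2 -148.1  137.3]
pawl_knob spot_point 0.41 [695.3 -32.4  25.2]
follower spot_point 0.7 [477.7 -85.1  25.6]
follower_face spot_point 0.65 [477.7 -95.4  57.1]
pawl_knob spot_point 0.69 [ 545.4 -150.   145.4]
pawl_knob spot_point 0.46 [ 414.1 -397.5    2.7]
follower_face spot_point 0.71 [482.1 -92.1  67.4]
follower_face spot_point 0.53 [480.5 -88.6  30.3]
```

View pics/s2.png

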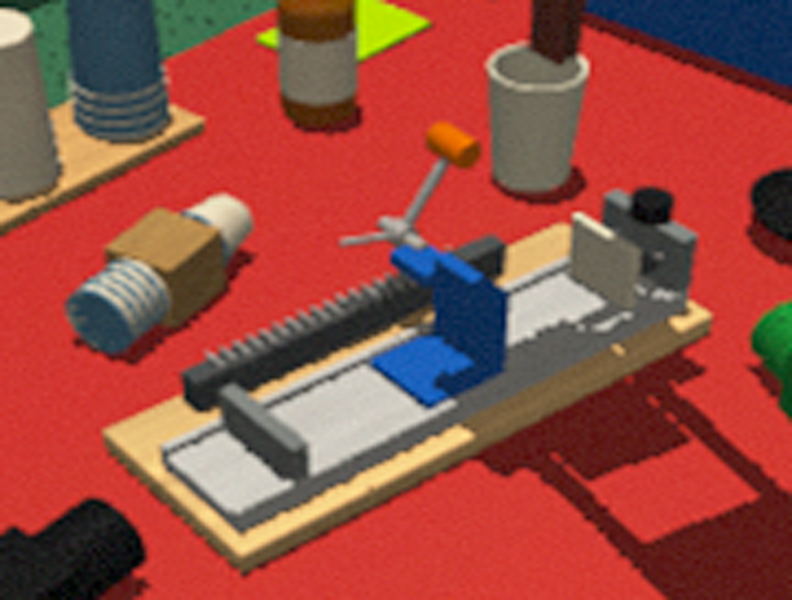

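View pics/w2.png

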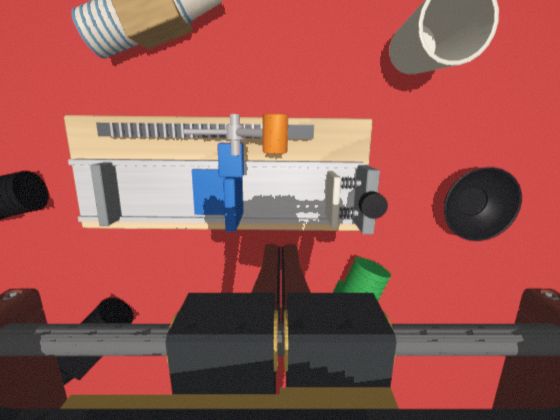

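```bash

python3 -m handwheel '[[[-0.027,0,0],[-3,3,20],0],[[0,0,0],[0,0,30],0],[[0,0,0],[0,0,30],0],[[0,0,0],[0,0,30],0],[[0,0,0],[0,0,30],0],[[0,0,0],[0,0,25],0],[[0,0,0],[0,0,10],0],[[0,0,0],[0,0,0],0],[[0,0,0],[-10,0,0],0],[[0,0,0],[-15,0,0],0]]'
python3 -c "
from h import *
go(wld([-51,0,75]),-99.74)"
```

```text
t: 6.7
ee_pos: [489.2, -112.2, 72.9]
orientation: [-2.043, 2.382, -0.012]
ft_force: [0.8, -0.0, 0.2]
width: 0.2
t 6.7 tcp [ 489.2 -112.2   72.9] w 0.2 F [ 0.8 -0.   0.2] q [-0.25  0.5   2.   -0.    0.64  1.48]
[[-0.152 -0.988  0.007]
 [-0.988  0.152 -0.004]
 [ 0.003 -0.007 -1.   ]]
rail tcp [45.4 11.4 72.9] tool delta [-96.6   9.7  -2.4]
turn tz 0.017
```

```bash

python3 -m handwheel '[[[0,0,0.016],[0,9,0],0],[[0,0,0],[-12,0,-1],0],[[0,0,0],[-12,0,0],0],[[0,0,0],[-12,0,0],0],[[0,0,0],[-12,0,0],0],[[0,0,0],[-12,0,0],0],[[0,0,0],[-12,0,0],0],[[0,0,0],[-10,0,0],0],[[0,0,0],[-5,0,0],0],[[0,0,0],[0,0,0],0]]'
python3 -c "
from h import *
go(wld([-51,0,75]),-99.74)"
```

```text
t: 7.53
ee_pos: [498.1, -19.9, 85.8]
orientation: [-2.02, 2.392, -0.034]
ft_force: [0.2, -1.9, -0.7]
width: 0.4
t 7.53 tcp [498.1 -19.9  85.8] w 0.4 F [ 0.2 -1.9 -0.7] q [-0.06  0.46  2.01 -0.01  0.65  1.69]
[[-0.168 -0.986  0.022]
 [-0.986  0.167 -0.01 ]
 [ 0.006 -0.024 -1.   ]]
rail tcp [-47.    4.5  85.8] tool delta [-4.   4.8 10.7]
turn tz 0.002
```

```bash

python3 -m handwheel '[[[-0.02,0,0],[0,4,8],0],[[0,0,0],[-3,0,0],0],[[0,0,0],[-3,0,0],0],[[0,0,0],[-3,0,0],0],[[0,0,0],[-3,0,0],0],[[0,0,0],[-3,0,0],0],[[0,0,0],[-3,0,0],0],[[0,0,0],[0,0,0],0],[[0,0,0],[0,0,0],0],[[0,0,0],[0,0,0],0]]'
python3 -c "
from h import *
go(wld([-51,0,75]),-99.74)
for n in ('top','side'):
  p=shot(n,n+'3.png');find(p,'follower');find(p,'follower_face'); find(p,'pawl_knob',n=1)"
```

```text
t: 8.37
ee_pos: [498.2, -1.2, 78.4]
orientation: [2.024, -2.4, 0.011]
ft_force: [-0.5, -3.9, 2.4]
width: 0.8
t 8.37 tcp [498.2  -1.2  78.4] w 0.8 F [-0.5 -3.9  2.4] q [-0.02  0.48  2.   -0.01  0.66  1.73]
[[-0.169 -0.986  0.003]
 [-0.986  0.169 -0.007]
 [ 0.006 -0.004 -1.   ]]
rail tcp [-65.5   1.4  78.4] tool delta [14.5  1.4  3.4]
turn tz 0.0
follower spot_point 0.96 [492.4  18.8  26.4]
follower_face spot_point 0.64 [493.7  11.7  58.2]
follower_face spot_point 0.16 [680.9 297.5  -2.5]
```

View pics/side3.png

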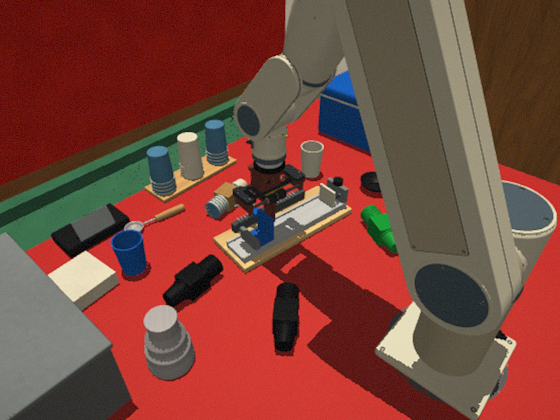

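```bash

python3 -m handwheel '[[[0,0,0],[-3,0,0],0],[[0,0,0],[-3,0,0],0],[[0,0,0],[-3,0,0],0],[[0,0,0],[0,0,0],0],[[0,0,0],[0,0,0],0],[[0,0,0],[0,0,0],0],[[0,0,0],[0,0,0],0],[[0,0,0],[0,0,0],0],[[0,0,0],[0,0,0],0],[[0,0,0],[0,0,0],0]]'
python3 -c "
from h import *
go(wld([-51,0,75]),-99.74)
p=shot('top');im=cv2.cvtColor(np.array(p['pixels'],np.uint8),cv2.COLOR_RGB2BGR)
cv2.imwrite('pics/t4.png',cv2.resize(im[110:260,220:400],None,fx=4.4,fy=4,interpolation=cv2.INTER_CUBIC))
p=shot('side');im=cv2.cvtColor(np.array(p['pixels'],np.uint8),cv2.COLOR_RGB2BGR)
cv2.imwrite('pics/s4.png',cv2.resize(im[130:280,190:370],None,fx=4.4,fy=4,interpolation=cv2.INTER_CUBIC))
"
```

```text
t: 9.6
ee_pos: [499.8, 8.3, 78.3]
orientation: [2.023, -2.4, 0.011]
ft_force: [-0.4, -2.0, 1.0]
width: 0.4
t 9.6 tcp [499.8   8.3  78.3] w 0.4 F [-0.4 -2.   1. ] q [-0.    0.49  2.   -0.01  0.66  1.75]
[[-0.169 -0.986  0.003]
 [-0.986  0.169 -0.007]
 [ 0.007 -0.004 -1.   ]]
rail tcp [-75.1   1.4  78.3] tool delta [24.1  1.5  3.5]
turn tz 0.0
```

View pics/t4.png

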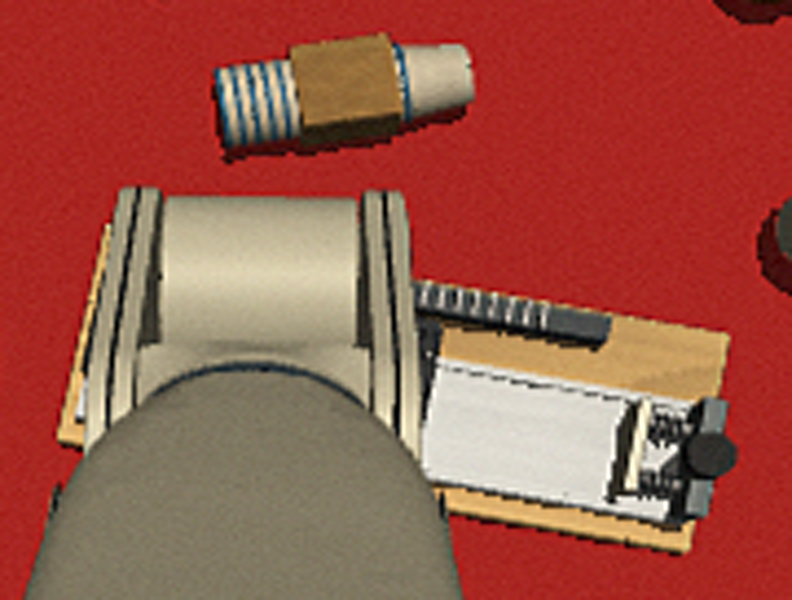

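View pics/s4.png

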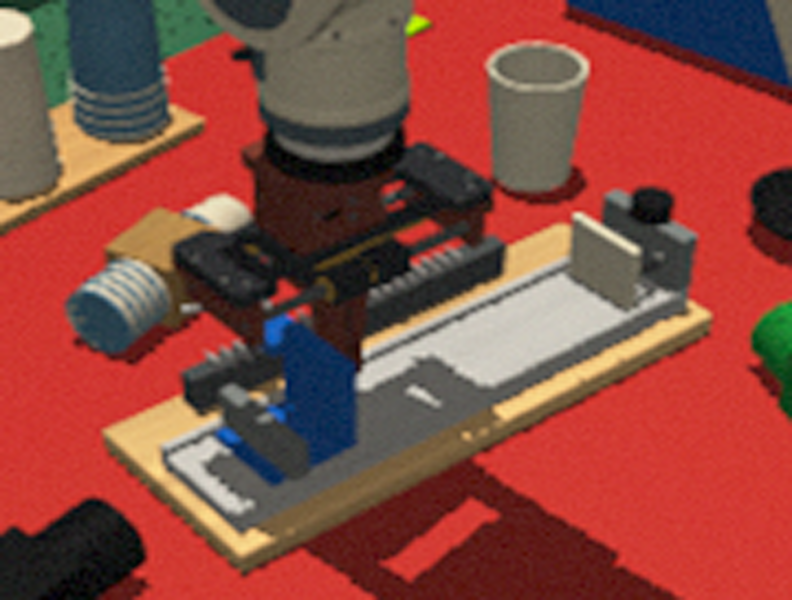

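```bash
python3 - <<'E'
from h import *
p=shot('top')
for u,v,z in ((177,308,63),(187,310,63),(148,430,63),(162,432,63),(107,225,18),(58,441,18)):
  print(u,v,rail(unproj(p,(u/4.4+220-.4,v/4+110-.4),z)).round(1))
p=shot('wrist','w4.png')
p2=shot('side'); 
for x in (-56,-62,-77,-95,-127,-139): print(x,[((q-np.array([190,130]))*[4.4,4]).round() for q in proj(p2,[wld([x,-29,36]),wld([x,-29,100])])])
E
```

```text
177 308 [-133.4   36.6   63. ]
187 310 [-127.6   36.5   63. ]
148 430 [-134.4  -42.3   63. ]
162 432 [-126.3  -42.    63. ]
107 225 [-188.5   90.1   18. ]
58 441 [-188.2  -55.    18. ]
-56 [array([396., 414.]), array([397., 339.])]
-62 [array([388., 418.]), array([389., 343.])]
-77 [array([368., 428.]), array([368., 352.])]
-95 [array([344., 440.]), array([343., 364.])]
-127 [array([300., 461.]), array([297., 386.])]
-139 [array([283., 469.]), array([280., 394.])]
```

View pics/w4.png

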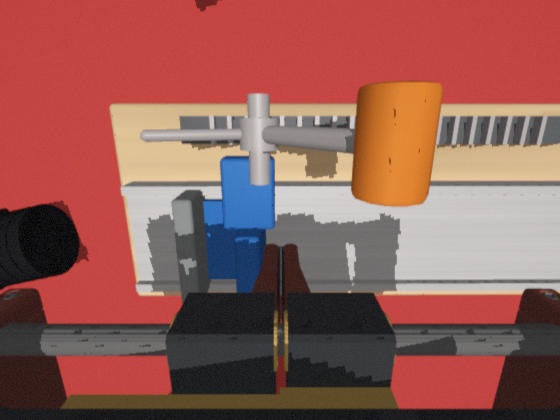

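```bash

python3 -m handwheel '[[[0,0,0],[-3,0,0],0],[[0,0,0],[-3,0,0],0],[[0,0,0],[-3,0,0],0],[[0,0,0],[-2,0,0],0],[[0,0,0],[0,0,0],0],[[0,0,0],[0,0,0],0],[[0,0,0],[0,0,0],0],[[0,0,0],[0,0,0],0],[[0,0,0],[0,0,0],0],[[0,0,0],[0,0,0],0]]'
python3 -c "
from h import *
go(wld([-51,0,75]),-99.74)
p=shot('side');im=cv2.cvtColor(np.array(p['pixels'],np.uint8),cv2.COLOR_RGB2BGR)
cv2.imwrite('pics/s5.png',cv2.resize(im[200:270,210:290],None,fx=10,fy=8,interpolation=cv2.INTER_CUBIC))
"
```

```text
t: 10.68
ee_pos: [501.9, 20.4, 78.3]
orientation: [2.024, -2.399, 0.012]
ft_force: [-1.2, -2.2, 1.5]
width: 0.3
t 10.68 tcp [501.9  20.4  78.3] w 0.3 F [-1.2 -2.2  1.5] q [ 0.02  0.49  1.99 -0.01  0.66  1.77]
[[-0.169 -0.986  0.003]
 [-0.986  0.169 -0.008]
 [ 0.007 -0.004 -1.   ]]
rail tcp [-87.4   1.5  78.3] tool delta [36.4  1.5  3.5]
turn tz 0.001
```

View pics/s5.png

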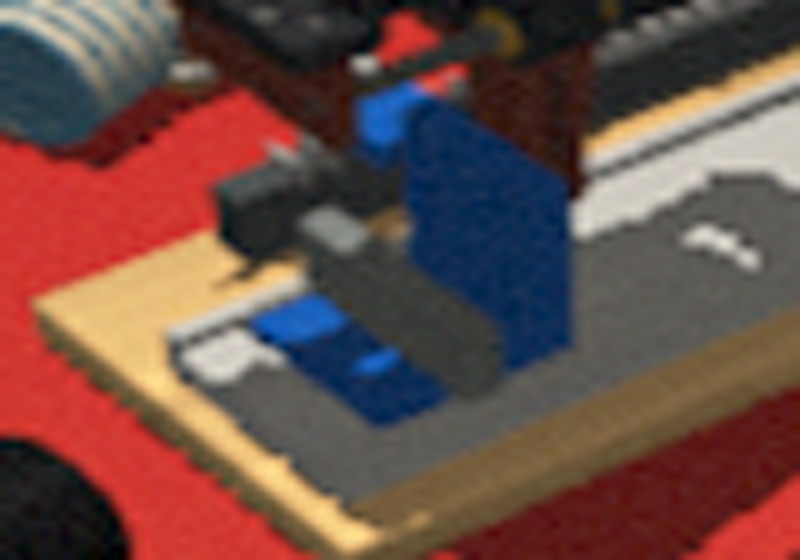

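```bash

python3 -m handwheel '[[[0,0,0],[-3,0,0],0],[[0,0,0],[-3,0,0],0],[[0,0,0],[-3,0,0],0],[[0,0,0],[-3,0,0],0],[[0,0,0],[-3,0,0],0],[[0,0,0],[-2,0,0],0],[[0,0,0],[-2,0,0],0],[[0,0,0],[0,0,0],0],[[0,0,0],[0,0,0],0],[[0,0,0],[0,0,0],0]]'
python3 -c "
from h import *
go(wld([-51,0,75]),-99.74)
p=shot('side');im=cv2.cvtColor(np.array(p['pixels'],np.uint8),cv2.COLOR_RGB2BGR)
cv2.imwrite('pics/s6.png',cv2.resize(im[200:270,210:290],None,fx=10,fy=8,interpolation=cv2.INTER_CUBIC))
"
```

```text
t: 11.57
ee_pos: [505.5, 41.4, 78.3]
orientation: [2.024, -2.399, 0.012]
ft_force: [0.2, -2.3, 1.7]
width: 0.4
t 11.57 tcp [505.5  41.4  78.3] w 0.4 F [ 0.2 -2.3  1.7] q [ 0.06  0.49  1.98 -0.01  0.67  1.81]
[[-0.168 -0.986  0.003]
 [-0.986  0.168 -0.008]
 [ 0.007 -0.004 -1.   ]]
rail tcp [-108.7    1.4   78.3] tool delta [57.7  1.5  3.7]
turn tz 0.001
```

View pics/s6.png

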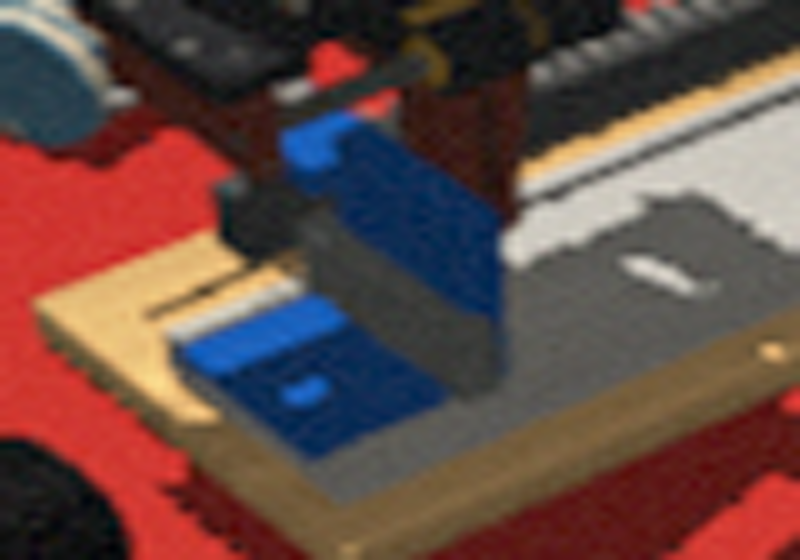

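```bash

python3 -m handwheel '[[[0,0,0],[-2,0,0],0],[[0,0,0],[-2,0,0],0],[[0,0,0],[-2,0,0],0],[[0,0,0],[-2,0,0],0],[[0,0,0],[0,0,0],0],[[0,0,0],[0,0,0],0],[[0,0,0],[0,0,0],0],[[0,0,0],[0,0,0],0],[[0,0,0],[0,0,0],0],[[0,0,0],[0,0,0],0]]'
python3 -c "
from h import *
go(wld([-51,0,75]),-99.74)
"
```

```text
t: 12.45
ee_pos: [506.9, 49.8, 78.2]
orientation: [2.023, -2.399, 0.012]
ft_force: [-1.5, -1.8, 1.6]
width: 0.5
t 12.45 tcp [506.9  49.8  78.2] w 0.5 F [-1.5 -1.8  1.6] q [ 0.08  0.5   1.97 -0.01  0.67  1.83]
[[-0.169 -0.986  0.003]
 [-0.986  0.169 -0.008]
 [ 0.007 -0.004 -1.   ]]
rail tcp [-117.3    1.4   78.2] tool delta [66.2  1.5  3.7]
turn tz 0.0
```

```bash

python3 -c "
from h import *
p=shot('side');im=cv2.cvtColor(np.array(p['pixels'],np.uint8),cv2.COLOR_RGB2BGR)
cv2.imwrite('pics/s7.png',cv2.resize(im[200:270,210:290],None,fx=10,fy=8,interpolation=cv2.INTER_CUBIC))
p=shot('wrist','w7.png')
"
```

```text
(no output)
```

View pics/s7.png

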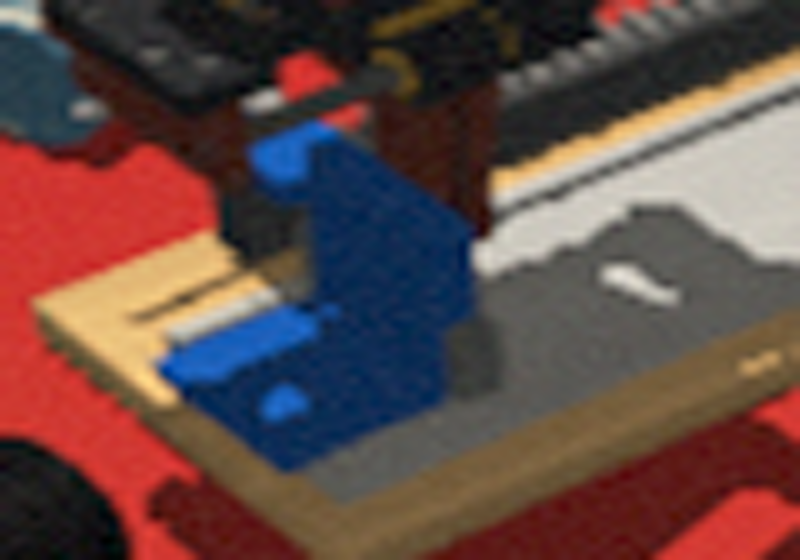

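View pics/w7.png

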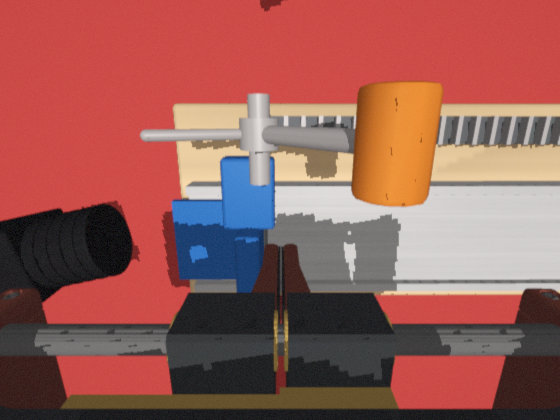

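```bash

python3 -m handwheel '[[[0,0,0],[3,0,0],0],[[0,0,0],[0,0,-25],0],[[0,0,0],[0,0,-22],0],[[0,0,0],[-15,0,0],0],[[0,0,0],[-20,0,0],0],[[0,0,0],[-15,0,0],0],[[0,0,0],[0,0,0],0],[[0,0,0],[0,0,20],0],[[0,0,0],[0,0,20],0],[[0,0,0],[0,0,0],0]]'
python3 -c "
from h import *
go(wld([-88,0,79]),-99.74)
"
```

```text
t: 13.38
ee_pos: [515.1, 97.8, 85.7]
orientation: [-2.024, 2.402, -0.009]
ft_force: [-0.5, 0.5, 0.2]
width: 0.7
t 13.38 tcp [515.1  97.8  85.7] w 0.7 F [-0.5  0.5  0.2] q [ 0.17  0.5   1.94 -0.01  0.7   1.91]
[[-0.17  -0.985  0.004]
 [-0.985  0.17  -0.004]
 [ 0.003 -0.005 -1.   ]]
rail tcp [-165.9    1.4   85.7] tool delta [77.9  1.3  7. ]
turn tz -0.001
```

```bash

python3 -m handwheel '[[[0,0,0],[0,0,4],0],[[0,0,0],[10,0,0],0],[[0,0,0],[10,0,0],0],[[0,0,0],[10,0,0],0],[[0,0,0],[10,0,0],0],[[0,0,0],[10,0,0],0],[[0,0,0],[10,0,0],0],[[0,0,0],[5,0,0],0],[[0,0,0],[0,0,0],0],[[0,0,0],[0,0,0],0]]'
python3 -c "
from h import *
go(wld([-88,0,79]),-99.74)
p=shot('side');im=cv2.cvtColor(np.array(p['pixels'],np.uint8),cv2.COLOR_RGB2BGR)
cv2.imwrite('pics/s8.png',cv2.resize(im[200:270,210:290],None,fx=10,fy=8,interpolation=cv2.INTER_CUBIC))
find(p,'follower',n=1);find(p,'follower_face',n=1)
"
```

```text
t: 14.22
ee_pos: [502.7, 24.8, 84.0]
orientation: [-2.017, 2.405, -0.008]
ft_force: [0.8, 2.1, -2.0]
width: 0.4
t 14.22 tcp [502.7  24.8  84. ] w 0.4 F [ 0.8  2.1 -2. ] q [ 0.03  0.48  1.99 -0.    0.67  1.78]
[[-0.174 -0.985  0.005]
 [-0.985  0.174 -0.003]
 [ 0.002 -0.006 -1.   ]]
rail tcp [-91.9   1.5  84. ] tool delta [3.9 1.5 5. ]
turn tz -0.005
follower spot_point 0.58 [496.2  13.3  26.1]
follower_face spot_point 0.79 [492.7   7.2  58. ]
```

View pics/s8.png

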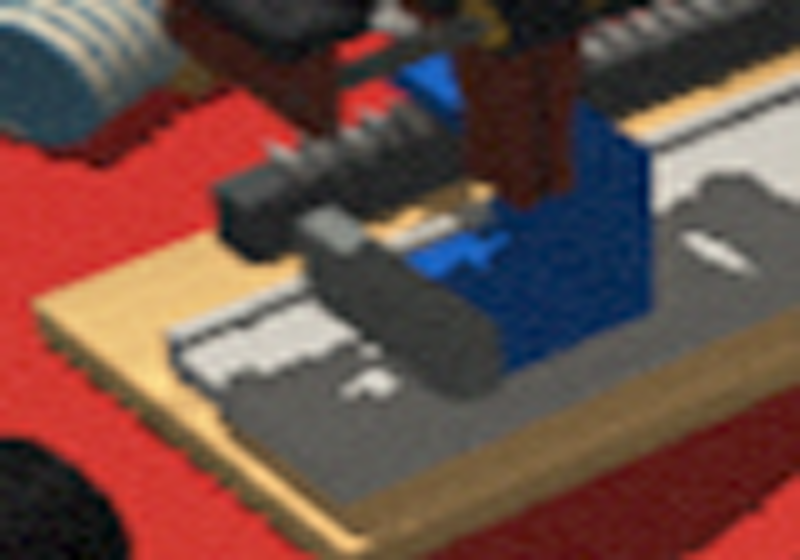

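```bash

python3 -m handwheel '[[[0,0,0],[2,0,0],0],[[0,0,0],[2,0,0],0],[[0,0,0],[1,0,0],0],[[0,0,0],[0,0,0],0],[[0,0,0],[0,0,0],0],[[0,0,0],[-6,0,0],0],[[0,0,0],[0,0,-20],0],[[0,0,0],[0,0,-35],0],[[0,0,0],[0,0,-40],0],[[0,0,0],[0,0,-40],0]]'
python3 -m handwheel '[[[0,0,0],[0,0,-30],0.5],[[0,0,0],[0,-25,-20],1],[[0,0,0],[0,-35,0],1],[[0,0,0],[0,-40,0],1],[[0,0,0],[0,-40,0],1],[[0,0,0],[0,-30,0],1],[[0,0,0],[0,-20,0],1],[[0,0,0],[0,0,0],1],[[0,0,0],[0,0,0],1],[[0,0,0],[0,0,0],1]]'
python3 -c "
from h import *
go(wld([-88,0,79]),-99.74)
p=shot('side');im=cv2.cvtColor(np.array(p['pixels'],np.uint8),cv2.COLOR_RGB2BGR)
cv2.imwrite('pics/s9.png',cv2.resize(im[200:270,210:290],None,fx=10,fy=8,interpolation=cv2.INTER_CUBIC))
find(p,'follower',n=1);find(p,'follower_face',n=1);find(p,'pawl_knob',n=1)
for x in (-60,-65,-70,-75):
  print(x,((proj(p,[wld([x,-29,30]),wld([x,-29,100]),wld([x-12,-29,100]),wld([x,29,100]),wld([x-62,-29,36])])-np.array([210,200])+.4)*[10,8]).round().tolist())
p=shot('wrist','w9.png');find(p,'follower',n=1);find(p,'follower_face',n=1);find(p,'pawl_knob',n=1);find(p,'sleeve');find(p,'sleeve_center')
"
```

```text
t: 15.2
ee_pos: [497.1, 28.5, 215.1]
orientation: [2.015, -2.393, -0.008]
ft_force: [1.2, -0.2, 0.5]
width: 0.3
t: 16.03
ee_pos: [694.9, -1.3, 279.1]
orientation: [2.026, -2.4, 0.012]
ft_force: [-0.3, -0.1, -0.6]
width: 63.6
t 16.03 tcp [694.9  -1.3 279.1] w 63.6 F [-0.3 -0.1 -0.6] q [-0.02  0.48  1.42 -0.01  1.24  1.73]
[[-0.168 -0.986  0.004]
 [-0.986  0.168 -0.006]
 [ 0.006 -0.005 -1.   ]]
rail tcp [-98.7 195.3 279.1] tool delta [  9.3 196.3 199.2]
turn tz 0.001
follower spot_point 0.66 [496.9   8.9  27.7]
follower_face spot_point 0.93 [490.4   3.3  59.5]
pawl_knob spot_point 0.77 [558.9 -51.3 140.2]
-60 [[691.0, 290.0], [693.0, 126.0], [656.0, 142.0], [553.0, 36.0], [502.0, 359.0]]
-65 [[676.0, 297.0], [678.0, 133.0], [640.0, 148.0], [537.0, 42.0], [486.0, 366.0]]
-70 [[661.0, 303.0], [662.0, 139.0], [625.0, 155.0], [522.0, 48.0], [470.0, 372.0]]
-75 [[646.0, 310.0], [647.0, 146.0], [609.0, 161.0], [507.0, 54.0], [454.0, 379.0]]
follower spot_point 0.55 [498.1   8.1  32.2]
follower_face spot_point 0.93 [497.1   1.9  63.8]
pawl_knob spot_point 0.82 [564.7 -52.6 145. ]
sleeve spot_point 0.86 [293.6 178.9  -2.4]
sleeve spot_point 0.72 [699.  -34.1  -1.5]
sleeve spot_point 0.64 [519.1 244.6   0. ]
sleeve_center spot_point 0.89 [700.8 -34.3  27. ]
sleeve_center spot_point 0.52 [521.4 244.2  29.5]
```

View pics/s9.png

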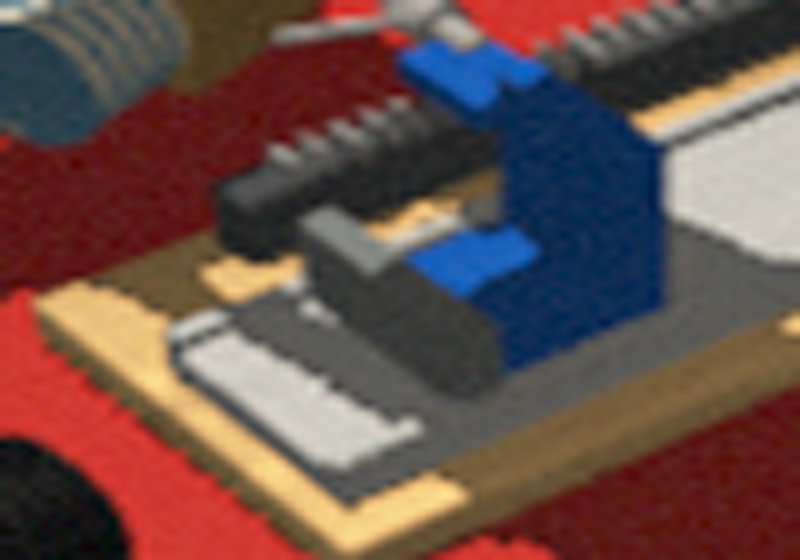

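View pics/w9.png

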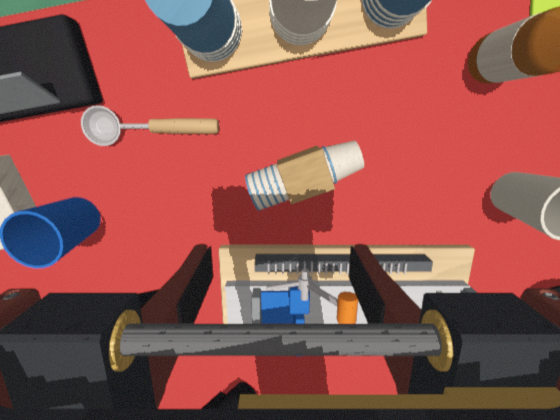

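```bash

python3 -m handwheel '[[[0,0,-0.12],[0,0,0],1],[[0,0,-0.12],[0,0,0],1],[[0,0,-0.12],[0,0,0],1],[[0,0,-0.12],[0,0,0],1],[[0,0,-0.12],[0,0,0],1],[[0,0,-0.12],[0,0,0],1],[[0,0,-0.12],[0,0,0],1],[[0,0,-0.12],[0,0,0],1],[[0,0,-0.12],[0,0,0],1],[[0,0,-0.12],[0,0,0],1]]'
python3 -m handwheel '[[[0,0,-0.12],[0,0,0],1],[[0,0,-0.12],[0,0,0],1],[[0,0,-0.12],[0,0,0],1],[[0,0,-0.12],[0,0,0],1],[[0,0,-0.12],[0,0,0],1],[[0,0,-0.12],[0,0,0],1],[[0,0,0],[0,0,0],1],[[0,0,0],[0,0,0],1],[[0,0,0],[0,0,0],1],[[0,0,0],[0,0,0],1]]'
python3 -c "
from h import *
go([698,-33.5,200],11.6)
p=shot('wrist','w10.png');find(p,'sleeve');find(p,'sleeve_center')
"
```

```text
t: 17.37
ee_pos: [694.9, -1.7, 280.5]
orientation: [3.042, -0.767, 0.011]
ft_force: [0.1, -0.6, 0.5]
width: 87.8
t: 18.2
ee_pos: [694.5, -1.9, 280.8]
orientation: [3.11, 0.393, 0.008]
ft_force: [0.2, -0.3, 0.6]
width: 87.6
t 18.2 tcp [694.5  -1.9 280.8] w 87.6 F [ 0.2 -0.3  0.6] q [-0.02  0.48  1.42 -0.01  1.24 -0.27]
[[ 0.969  0.248  0.006]
 [ 0.249 -0.969 -0.006]
 [ 0.004  0.008 -1.   ]]
rail tcp [-98.  195.  280.8] tool delta [-4.8 30.9 81. ]
turn tz 0.049
sleeve spot_point 0.59 [699.2 -31.4  -1.5]
sleeve_center spot_point 0.76 [697.8 -34.   28. ]
```

View pics/w10.png

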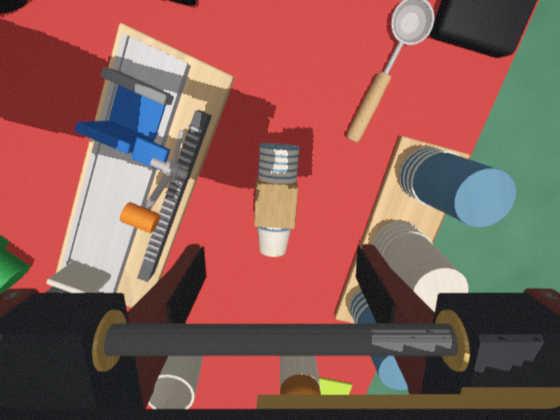

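```bash

python3 -c "
from h import *
p=shot('wrist')
a=unproj(p,(278.5,147),40);b=unproj(p,(273,253),30);print(a,b,np.degrees(np.arctan2(b[1]-a[1],b[0]-a[0])))
for u,v in ((258,181),(297,184),(295,228),(255,224),(276,204)): print(unproj(p,(u,v),54).round(1))
print(unproj(p,(340,316),18),unproj(p,(400,138),18))
"
```

```text
[683.4278999   38.39003124  40.        ] [ 713.26261589 -110.49362664   30.        ] -78.66861289533122
[668.5  -7.4  54. ]
[717.1   1.1  54. ]
[730.3 -56.9  54. ]
[677.8 -64.5  54. ]
[697.9 -31.   54. ]
[ 844.69921117 -196.75198064   18.        ] [836.74336327  87.49283895  18.        ]
```

```bash

python3 -m handwheel '[[[0,0,0.05],[-3,15,0],1],[[0,0,0],[-2,15,0],1],[[0,0,0],[0,2,20],1],[[0,0,0],[0,0,30],1],[[0,0,0],[0,0,35],1],[[0,0,0],[0,0,35],1],[[0,0,0],[0,0,30],1],[[0,0,0],[0,0,20],1],[[0,0,0],[0,0,0],1],[[0,0,0],[0,0,0],1]]'
python3 -c "
from h import *
go([698,-32.5,30],11.3)
"
```

```text
t: 19.23
ee_pos: [702.3, -42.3, 108.5]
orientation: [3.116, 0.32, 0.023]
ft_force: [1.1, -0.5, 0.4]
width: 87.6
t 19.23 tcp [702.3 -42.3 108.5] w 87.6 F [ 1.1 -0.5  0.4] q [-0.07  0.67  1.52 -0.01  0.94 -0.27]
[[ 0.979  0.203  0.015]
 [ 0.203 -0.979 -0.007]
 [ 0.013  0.01  -1.   ]]
rail tcp [-59.5 209.5 108.5] tool delta [ -3.2 -11.3  78.3]
turn tz 0.007
```

```bash

python3 -m handwheel '[[[0.01,0.014,0],[-3,-10,0],1],[[0,0,0],[0,0,0],1],[[0,0,0],[0,0,20],1],[[0,0,0],[0,0,25],1],[[0,0,0],[0,0,20],1],[[0,0,0],[0,0,8],1],[[0,0,0],[0,0,0],1],[[0,0,0],[0,0,0],1],[[0,0,0],[0,0,0],1],[[0,0,0],[0,0,0],1]]'
python3 -c "
from h import *
go([698,-32.5,30],11.3)
"
```

```text
t: 20.07
ee_pos: [709.7, -31.8, 51.8]
orientation: [-3.123, -0.325, -0.086]
ft_force: [0.4, -0.2, -0.1]
width: 88.1
t 20.07 tcp [709.7 -31.8  51.8] w 88.1 F [ 0.4 -0.2 -0.1] q [-0.07  0.74  1.55  0.01  0.8  -0.28]
[[ 0.977  0.205  0.055]
 [ 0.205 -0.979  0.006]
 [ 0.055  0.005 -0.998]]
rail tcp [-71.1 215.1  51.8] tool delta [-12.8  -1.9  21.1]
turn tz 0.01
```

```bash

python3 -m handwheel '[[[0.005,-0.055,0.005],[-11,0,0],1],[[0,0,0],[0,0,0],1],[[0,0,0],[-1,-2,8],1],[[0,0,0],[0,0,8],1],[[0,0,0],[0,0,5],1],[[0,0,0],[0,0,0],1],[[0,0,0],[0,0,0],1],[[0,0,0],[0,0,0],1],[[0,0,0],[0,0,0],1],[[0,0,0],[0,0,0],1]]'
python3 -c "
from h import *
go([698,-32.5,30],11.3)
"
```

```text
t: 20.9
ee_pos: [700.3, -32.1, 32.3]
orientation: [3.124, 0.317, 0.014]
ft_force: [0.7, -0.2, -0.5]
width: 87.9
t 20.9 tcp [700.3 -32.1  32.3] w 87.9 F [ 0.7 -0.2 -0.5] q [-0.06  0.77  1.54  0.    0.82 -0.27]
[[ 0.98   0.201  0.009]
 [ 0.201 -0.98  -0.   ]
 [ 0.009  0.002 -1.   ]]
rail tcp [-69.3 205.9  32.3] tool delta [-2.4 -0.   2.2]
turn tz 0.005
```

```bash

python3 -m handwheel '[[[0,0,0],[-2,0,0],0],[[0,0,0],[0,0,0],0],[[0,0,0],[0,0,0],0],[[0,0,0],[0,0,0],0],[[0,0,0],[0,0,0],0],[[0,0,0],[0,0,0],0],[[0,0,0],[0,0,0],0],[[0,0,0],[0,0,0],0],[[0,0,0],[0,0,0],0],[[0,0,0],[0,0,-5],0]]'
python3 -c "
from h import *
go([698,-32.5,200],-9.74)
"
```

```text
t: 21.73
ee_pos: [697.7, -32.5, 37.0]
orientation: [3.125, 0.317, 0.013]
ft_force: [-0.5, -1.0, -1.7]
width: 53.5
t 21.73 tcp [697.7 -32.5  37. ] w 53.5 F [-0.5 -1.  -1.7] q [-0.06  0.76  1.55  0.    0.83 -0.27]
[[ 0.98   0.201  0.008]
 [ 0.201 -0.98  -0.   ]
 [ 0.008  0.002 -1.   ]]
rail tcp [-68.3 203.3  37. ] tool delta [   1.6    0.3 -162.9]
turn tz 0.372
```

```bash

python3 -m handwheel '[[[0,0,0],[0,0,-15],0],[[0,0,0],[0,0,-28],0],[[0,0,0],[0,0,-30],0],[[0,0,0],[0,0,-30],0],[[0,0,0],[0,0,-30],0],[[0,0,0],[0,0,-30],0],[[0,0,0.1],[0,0,-15],0],[[0,0,0.12],[0,0,0],0],[[0,0,0.12],[0,0,0],0],[[0,0,0.03],[0,0,0],0]]'
python3 -c "
from h import *
go(wld([40,0,215]),-9.74)
"
```

```text
t: 22.57
ee_pos: [696.1, -32.4, 236.8]
orientation: [-3.127, 0.288, -0.023]
ft_force: [-0.7, 0.1, -0.7]
width: 54.2
t 22.57 tcp [696.1 -32.4 236.8] w 54.2 F [-0.7  0.1 -0.7] q [-0.06  0.52  1.46  0.    1.15  0.12]
[[ 0.983 -0.183  0.015]
 [-0.183 -0.983 -0.   ]
 [ 0.014 -0.002 -1.   ]]
rail tcp [-68.2 201.8 236.8] tool delta [-200.5  111.    18.6]
turn tz -0.014
```

```bash

python3 -m handwheel '[[[0,-0.014,-0.01],[-15,8,0],0],[[0,0,0],[-28,16,0],0],[[0,0,0],[-30,17,0],0],[[0,0,0],[-30,17,0],0],[[0,0,0],[-30,17,0],0],[[0,0,0],[-30,17,0],0],[[0,0,0],[-20,10,0],0],[[0,0,0],[-8,5,0],0],[[0,0,0],[0,0,0],0],[[0,0,0],[0,0,0],0]]'
python3 -c "
from h import *
go(wld([40,0,150]),-9.74)
"
```

```text
t: 23.4
ee_pos: [481.8, -105.5, 247.1]
orientation: [-3.128, 0.274, -0.025]
ft_force: [0.3, -0.4, -1.4]
width: 53.7
t 23.4 tcp [ 481.8 -105.5  247.1] w 53.7 F [ 0.3 -0.4 -1.4] q [-0.24  0.2   1.91  0.    1.02 -0.07]
[[ 0.985 -0.174  0.016]
 [-0.174 -0.985  0.   ]
 [ 0.016 -0.003 -1.   ]]
rail tcp [ 40.1   2.9 247.1] tool delta [-4.4  0.2 97.1]
turn tz -0.005
```

```bash

python3 -m handwheel '[[[0.003,-0.016,-0.005],[-3,0,0],0],[[0,0,0],[0,0,15],0],[[0,0,0],[0,0,25],0],[[0,0,0],[0,0,25],0],[[0,0,0],[0,0,25],0],[[0,0,0],[0,0,20],0],[[0,0,0],[0,0,8],0],[[0,0,0],[0,0,0],0],[[0,0,0],[0,0,0],0],[[0,0,0],[0,0,0],0]]'
python3 -c "
from h import *
go(wld([40,0,64]),-9.74)
p=shot('wrist','w11.png');find(p,'sleeve',n=1);find(p,'sleeve_center',n=1)
p=shot('side');im=cv2.cvtColor(np.array(p['pixels'],np.uint8),cv2.COLOR_RGB2BGR)
cv2.imwrite('pics/s11.png',cv2.resize(im[130:280,190:370],None,fx=4.4,fy=4,interpolation=cv2.INTER_CUBIC));find(p,'sleeve_center')
"
```

```text
t: 24.23
ee_pos: [495.8, -102.5, 128.3]
orientation: [-3.125, 0.253, -0.015]
ft_force: [0.3, 0.3, -1.0]
width: 54.1
t 24.23 tcp [ 495.8 -102.5  128.3] w 54.1 F [ 0.3  0.3 -1. ] q [-0.23  0.4   1.97  0.01  0.77 -0.08]
[[ 0.987 -0.161  0.01 ]
 [-0.161 -0.987  0.006]
 [ 0.009 -0.007 -1.   ]]
rail tcp [ 34.7  16.2 128.3] tool delta [-16.8   5.6  64.1]
turn tz 0.008
sleeve spot_point 0.66 [ 498.5 -101.7   94.3]
sleeve_center spot_point 0.9 [ 498.9 -107.7  119.9]
sleeve_center spot_point 0.92 [518.1 245.9  25.5]
sleeve_center spot_point 0.88 [ 288.4 -211.3   23.9]
sleeve_center spot_point 0.7 [ 493.3 -102.1  122.3]
```

View pics/w11.png

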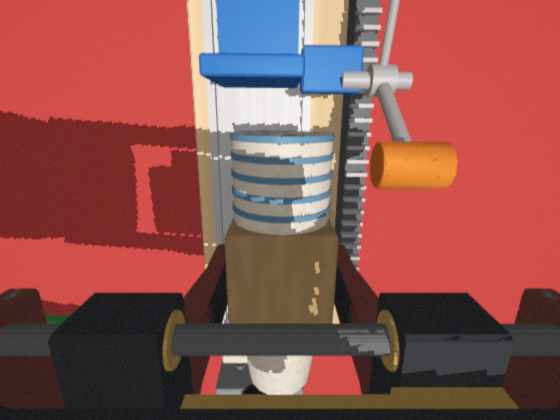

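View pics/s11.png

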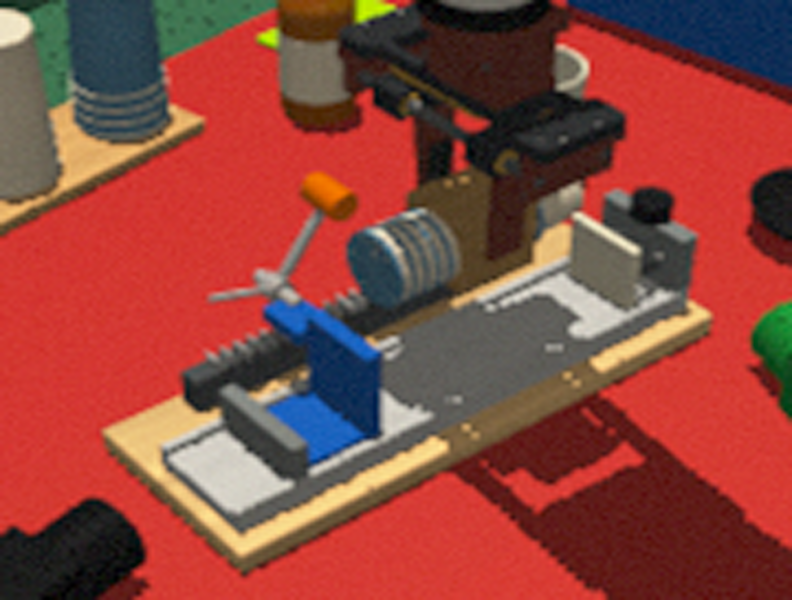

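```bash

python3 -m handwheel '[[[-0.007,-0.009,0.008],[-10,3,0],0],[[0,0,0],[-6,2,0],0],[[0,0,0],[0,0,0],0],[[0,0,0],[0,0,8],0],[[0,0,0],[0,0,8],0],[[0,0,0],[0,0,8],0],[[0,0,0],[0,0,4],0],[[0,0,0],[0,0,0],0],[[0,0,0],[0,0,0],0],[[0,0,0],[0,0,0],0]]'
python3 -c "
from h import *
go(wld([40,0,64]),-9.74)
"
```

```text
t: 25.32
ee_pos: [476.6, -105.5, 98.2]
orientation: [3.129, -0.269, 0.001]
ft_force: [-0.4, -0.5, -0.9]
width: 54.0
t 25.32 tcp [ 476.6 -105.5   98.2] w 54.0 F [-0.4 -0.5 -0.9] q [-0.24  0.44  2.01 -0.    0.69 -0.07]
[[ 0.985 -0.171  0.001]
 [-0.171 -0.985 -0.001]
 [ 0.001  0.001 -1.   ]]
rail tcp [41.  -2.2 98.2] tool delta [ 2.2 -1.  34.2]
turn tz -0.002
```

```bash

python3 -m handwheel '[[[0,0,0],[2,0,0],0],[[0,0,0],[0,0,6],0],[[0,0,0],[0,0,7],0],[[0,0,0],[0,0,5],0],[[0,0,0],[0,0,0],0],[[0,0,0],[0,0,0],0],[[0,0,0],[0,0,0],0],[[0,0,0],[0,0,0],0],[[0,0,0],[0,0,0],0],[[0,0,0],[0,0,0],0]]'
python3 -c "
from h import *
go(wld([40,0,64]),-9.74)
p=shot('wrist','w12.png')
"
```

```text
t: 26.15
ee_pos: [479.5, -106.0, 78.6]
orientation: [3.129, -0.269, 0.003]
ft_force: [-0.1, -0.3, -1.4]
width: 53.8
t 26.15 tcp [ 479.5 -106.    78.6] w 53.8 F [-0.1 -0.3 -1.4] q [-0.24  0.48  2.01 -0.    0.65 -0.07]
[[ 0.985 -0.171  0.002]
 [-0.171 -0.985 -0.001]
 [ 0.002  0.001 -1.   ]]
rail tcp [40.9  0.8 78.6] tool delta [-0.8 -0.9 14.6]
turn tz -0.001
```

View pics/w12.png

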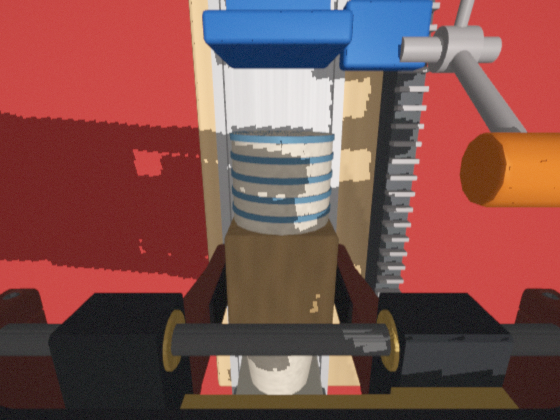

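```bash

python3 -m handwheel '[[[0,0,0],[0,0,4],0],[[0,0,0],[0,0,4],0],[[0,0,0],[0,0,3],0],[[0,0,0],[0,0,2],0],[[0,0,0],[0,0,1.5],0],[[0,0,0],[0,0,0],0],[[0,0,0],[0,0,0],0],[[0,0,0],[0,0,0],0],[[0,0,0],[0,0,0],0],[[0,0,0],[0,0,0],0]]'
python3 -c "
from h import *
go(wld([40,0,62]),-9.74)
"
```

```text
t: 27.03
ee_pos: [480.0, -106.1, 63.1]
orientation: [3.129, -0.269, 0.005]
ft_force: [0.7, 0.0, -0.2]
width: 53.8
t 27.03 tcp [ 480.  -106.1   63.1] w 53.8 F [ 0.7  0.  -0.2] q [-0.24  0.51  2.02 -0.    0.61 -0.07]
[[ 0.985 -0.171  0.003]
 [-0.171 -0.985 -0.001]
 [ 0.003  0.001 -1.   ]]
rail tcp [41.   1.3 63.1] tool delta [-1.3 -1.   1.1]
turn tz -0.001
```

```bash

python3 -m handwheel '[[[0,0,0],[-1,0,1],0],[[0,0,0],[0,0,0],0],[[0,0,0],[0,0,0],0.8],[[0,0,0],[0,0,0],0.8],[[0,0,0],[0,0,0],0.8],[[0,0,0],[0,0,0],0.8],[[0,0,0],[0,0,0],0.8],[[0,0,0],[0,0,-12],0.8],[[0,0,0],[0,0,-25],0.8],[[0,0,0],[0,0,-40],0.8]]'
python3 -m handwheel '[[[0,0,0],[0,0,-40],0.8],[[0,0,0],[0,0,-40],0.5],[[0,0,0],[0,0,-30],0],[[0,0,0],[0,0,0],0],[[0,0,0.12],[0,0,0],0],[[0,0,0.12],[0,0,0],0],[[0,0,0.12],[0,0,0],0],[[0,0,0.12],[0,0,0],0],[[0,0,0.12],[0,0,0],0],[[0,0,0.12],[0,0,0],0]]'
python3 -c "
from h import *
go(wld([40,75,200]),-99.74)
p=shot('side');im=cv2.cvtColor(np.array(p['pixels'],np.uint8),cv2.COLOR_RGB2BGR)
cv2.imwrite('pics/s13.png',cv2.resize(im[130:280,190:370],None,fx=4.4,fy=4,interpolation=cv2.INTER_CUBIC));find(p,'sleeve_center')
p=shot('wrist','w13.png');find(p,'sleeve_center',n=1);find(p,'pawl_knob',n=1)
"
```

```text
t: 27.87
ee_pos: [474.7, -104.9, 135.2]
orientation: [-3.129, 0.269, 0.014]
ft_force: [0.9, -0.2, -1.0]
width: 70.2
t: 28.7
ee_pos: [477.0, -105.4, 256.3]
orientation: [2.817, -1.391, 0.002]
ft_force: [0.3, -1.3, -0.2]
width: 13.9
t 28.7 tcp [ 477.  -105.4  256.3] w 13.9 F [ 0.3 -1.3 -0.2] q [-0.24  0.19  1.9  -0.    1.05  0.68]
[[ 0.608 -0.794  0.001]
 [-0.794 -0.608 -0.001]
 [ 0.001 -0.001 -1.   ]]
rail tcp [ 40.8  -1.9 256.3] tool delta [ 55.8 -52.8  56.4]
turn tz 0.824
sleeve_center spot_point 0.87 [520.2 246.1  24. ]
sleeve_center spot_point 0.86 [287.1 180.5  24.4]
sleeve_center spot_point 0.74 [ 476.  -105.4   54.7]
sleeve_center spot_point 0.98 [289.2 176.9  27.9]
pawl_knob spot_point 0.76 [560.3 -58.  146.3]
```

View pics/s13.png

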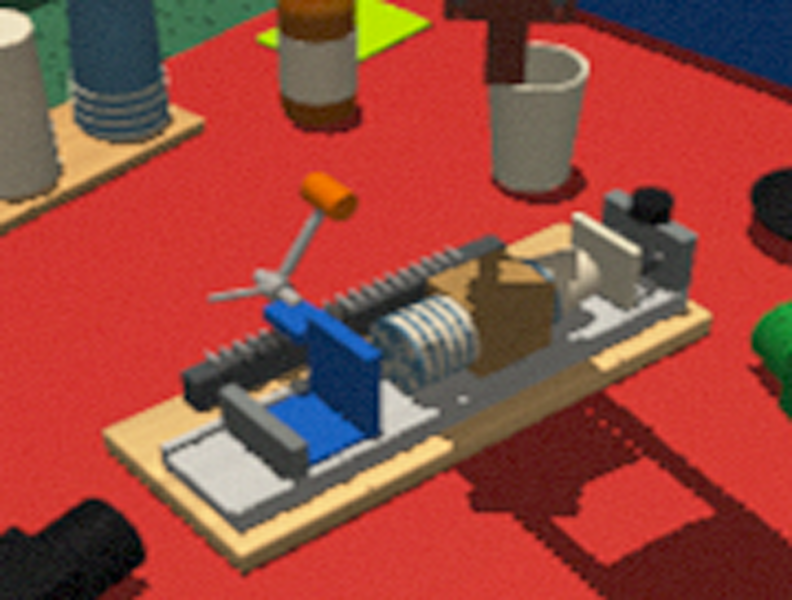

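View pics/w13.png

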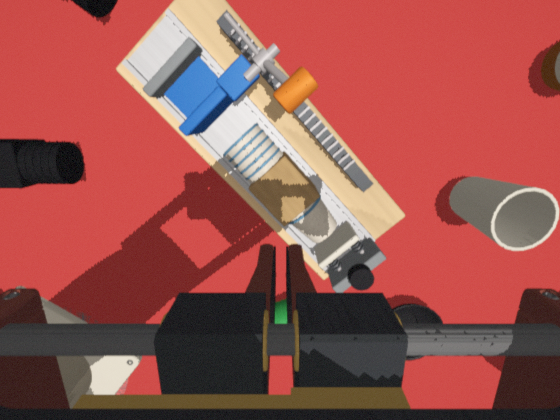

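```bash

python3 -m handwheel '[[[0,0,0.12],[0,0,0],0],[[0,0,0.12],[0,0,0],0],[[0,0,0.12],[0,0,0],0],[[0,0,0.12],[0,0,0],0],[[0,0,0.12],[0,0,0],0],[[0,0,0.12],[0,0,0],0],[[0,0,0.1],[0,0,0],0],[[0,0,0],[0,-25,0],0],[[0,0,0],[-10,-30,0],0],[[0,0,0],[-10,-20,0],0]]'
python3 -m handwheel '[[[0,0,0],[0,0,0],0],[[0,0,0],[0,0,20],0],[[0,0,0],[0,0,25],0],[[0,0,0],[0,0,25],0],[[0,0,0],[0,0,20],0],[[0,0,0],[0,0,10],0],[[0,0,0],[0,0,0],0],[[0,0,0],[0,0,0],0],[[0,0,0],[0,0,0],0],[[0,0,0],[0,0,0],0]]'
python3 -c "
from h import *
go(wld([15,75,145]),-99.74)
"
```

```text
t: 29.78
ee_pos: [552.1, -98.9, 254.7]
orientation: [2.023, -2.4, -0.003]
ft_force: [-0.0, 1.2, 0.0]
width: 0.5
t: 30.62
ee_pos: [553.4, -99.1, 152.9]
orientation: [2.05, -2.38, 0.002]
ft_force: [-0.3, -0.1, -0.0]
width: 0.2
t 30.62 tcp [553.4 -99.1 152.9] w 0.2 F [-0.3 -0.1 -0. ] q [-0.2   0.44  1.83 -0.    0.88  1.52]
[[-0.148 -0.989  0.   ]
 [-0.989  0.148 -0.001]
 [ 0.001 -0.    -1.   ]]
rail tcp [ 21.7  72.4 152.9] tool delta [-6.6 -2.7  7.8]
turn tz 0.021
```

```bash

python3 -m handwheel '[[[0,0,0.02],[0,-3,8],0],[[0,0,0],[0,0,0],0],[[0,0,0],[-12,0,0],0],[[0,0,0],[-14,0,0],0],[[0,0,0],[-14,0,0],0],[[0,0,0],[-14,0,0],0],[[0,0,0],[-14,0,0],0],[[0,0,0],[-14,0,0],0],[[0,0,0],[-10,0,0],0],[[0,0,0],[0,0,0],0]]'
python3 -c "
from h import *
go(wld([-72,75,145]),-99.74)
p=shot('side');im=cv2.cvtColor(np.array(p['pixels'],np.uint8),cv2.COLOR_RGB2BGR)
cv2.imwrite('pics/s14.png',cv2.resize(im[130:280,190:370],None,fx=4.4,fy=4,interpolation=cv2.INTER_CUBIC))
"
```

```text
t: 31.45
ee_pos: [577.4, -2.0, 149.5]
orientation: [-2.017, 2.4, -0.014]
ft_force: [0.3, 0.8, 1.2]
width: 0.8
t 31.45 tcp [577.4  -2.  149.5] w 0.8 F [0.3 0.8 1.2] q [-0.02  0.46  1.8  -0.    0.87  1.72]
[[-0.172 -0.985  0.011]
 [-0.985  0.172 -0.003]
 [ 0.001 -0.011 -1.   ]]
rail tcp [-78.1  79.6 149.5] tool delta [6.1 4.7 4.5]
turn tz -0.003
```

View pics/s14.png

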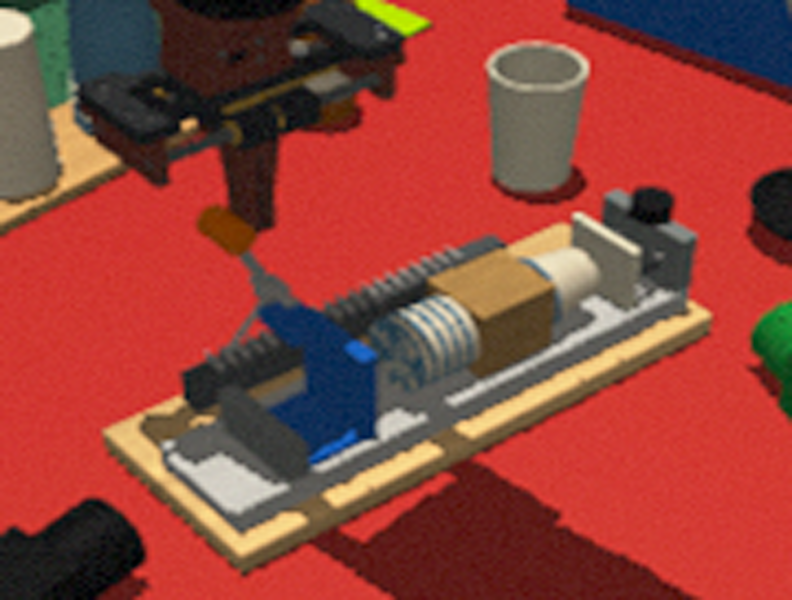

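```bash

python3 -m handwheel '[[[0,0,0],[8,0,0],0],[[0,0,0],[0,0,-20],0],[[0,0,0],[0,0,-25],0],[[0,0,0],[0,0,-15],0],[[-0.011,0,0],[-10,20,0],0],[[0,0,0],[-12,30,0],0],[[0,0,0],[-8,25,0],0],[[0,0,0],[0,0,0],0],[[0,0,0],[0,0,0],0],[[0,0,0],[0,0,0],0]]'
python3 -c "
from h import *
go(wld([-103,0,74]),-99.74)
"
```

```text
t: 32.33
ee_pos: [503.0, 23.3, 212.1]
orientation: [2.012, -2.409, 0.003]
ft_force: [0.0, -0.9, 0.9]
width: 0.2
t 32.33 tcp [503.   23.3 212.1] w 0.2 F [ 0.  -0.9  0.9] q [ 0.02  0.27  1.91 -0.    0.96  1.78]
[[-0.178 -0.984 -0.001]
 [-0.984  0.178 -0.003]
 [ 0.003  0.    -1.   ]]
rail tcp [-90.5   2.  212.1] tool delta [-13.    2.1 138. ]
turn tz -0.009
```

```bash

python3 -m handwheel '[[[0,0,-0.009],[-12,2,0],0],[[0,0,0],[0,0,0],0],[[0,0,0],[0,2,20],0],[[0,0,0],[0,2,25],0],[[0,0,0],[0,2,25],0],[[0,0,0],[0,2,20],0],[[0,0,0],[0,0,8],0],[[0,0,0],[0,0,0],0],[[0,0,0],[0,0,0],0],[[0,0,0],[0,0,0],0]]'
python3 -c "
from h import *
go(wld([-103,0,74]),-99.74)
"
```

```text
t: 33.17
ee_pos: [504.8, 35.9, 111.9]
orientation: [-2.021, 2.401, -0.012]
ft_force: [-0.4, 0.5, 0.3]
width: 0.6
t 33.17 tcp [504.8  35.9 111.9] w 0.6 F [-0.4  0.5  0.3] q [ 0.05  0.43  1.97 -0.01  0.73  1.8 ]
[[-0.171 -0.985  0.008]
 [-0.985  0.17  -0.003]
 [ 0.002 -0.008 -1.   ]]
rail tcp [-103.1    1.6  111.9] tool delta [ 0.   2.  37.8]
turn tz -0.001
```

```bash

python3 -m handwheel '[[[-0.008,0,0],[0,2,15],0],[[0,0,0],[0,1,15],0],[[0,0,0],[0,0,7],0],[[0,0,0],[0,0,0],0],[[0,0,0],[8,0,0],0],[[0,0,0],[8,0,0],0],[[0,0,0],[8,0,0],0],[[0,0,0],[8,0,0],0],[[0,0,0],[8,0,0],0],[[0,0,0],[0,0,0],0]]'
python3 -c "
from h import *
go(wld([-50,0,74]),-99.74)
"
```

```text
t: 34.0
ee_pos: [501.8, -6.1, 82.3]
orientation: [-2.016, 2.395, -0.015]
ft_force: [0.6, -0.1, -0.4]
width: 0.6
t 34.0 tcp [501.8  -6.1  82.3] w 0.6 F [ 0.6 -0.1 -0.4] q [-0.04  0.48  2.    0.    0.65  1.71]
[[-0.171 -0.985  0.015]
 [-0.985  0.171 -0.   ]
 [-0.002 -0.015 -1.   ]]
rail tcp [-61.2   5.8  82.3] tool delta [11.3  5.9  8.2]
turn tz -0.001
```

```bash

python3 -m handwheel '[[[-0.015,0,0],[2,5,6],0],[[0,0,0],[4,0,0],0],[[0,0,0],[4,0,0],0],[[0,0,0],[4,0,0],0],[[0,0,0],[4,0,0],0],[[0,0,0],[0,0,0],0],[[0,0,0],[0,0,0],0],[[0,0,0],[0,0,0],0],[[0,0,0],[0,0,0],0],[[0,0,0],[0,0,0],0]]'
python3 -c "
from h import *
go(wld([-50,0,74]),-99.74)
p=shot('side');im=cv2.cvtColor(np.array(p['pixels'],np.uint8),cv2.COLOR_RGB2BGR)
cv2.imwrite('pics/s15.png',cv2.resize(im[130:280,190:370],None,fx=4.4,fy=4,interpolation=cv2.INTER_CUBIC))
"
```

```text
t: 34.83
ee_pos: [494.7, -25.3, 76.9]
orientation: [-2.019, 2.402, 0.001]
ft_force: [0.9, 2.0, 1.8]
width: 0.5
t 34.83 tcp [494.7 -25.3  76.9] w 0.5 F [0.9 2.  1.8] q [-0.08  0.48  2.01  0.01  0.65  1.66]
[[-0.172 -0.985  0.002]
 [-0.985  0.172  0.003]
 [-0.003 -0.002 -1.   ]]
rail tcp [-41.1   2.1  76.9] tool delta [-8.9  2.1  2.9]
turn tz -0.003
```

View pics/s15.png

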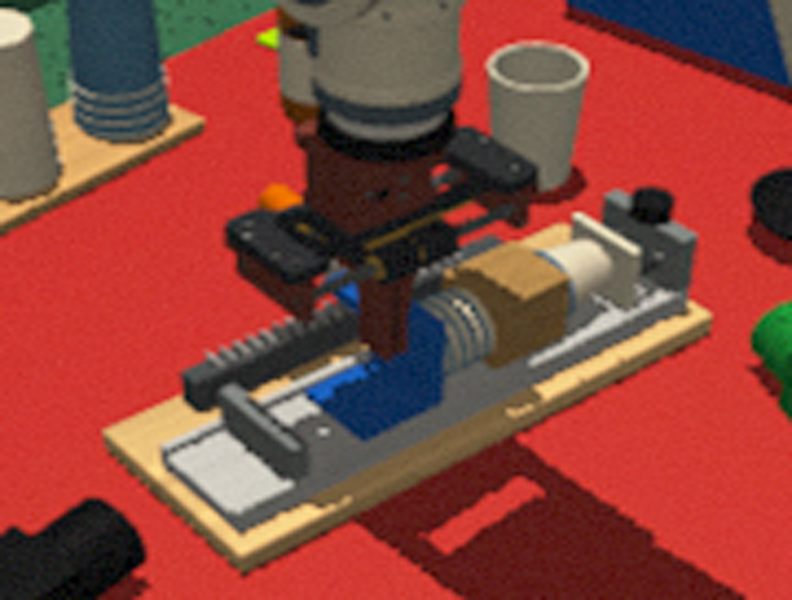

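```bash

python3 -m handwheel '[[[0,0,0],[2,1,2],0],[[0,0,0],[2,0,0],0],[[0,0,0],[2,0,0],0],[[0,0,0],[0,0,0],0],[[0,0,0],[0,0,0],0],[[0,0,0],[0,0,0],0],[[0,0,0],[0,0,0],0],[[0,0,0],[0,0,0],0],[[0,0,0],[0,0,0],0],[[0,0,0],[0,0,0],0]]'
python3 -c "
from h import *
go(wld([-21,0,74]),-99.74)"
```

```text
t: 35.72
ee_pos: [493.5, -30.2, 74.9]
orientation: [-2.017, 2.4, 0.001]
ft_force: [0.9, 4.4, 2.7]
width: 0.4
t 35.72 tcp [493.5 -30.2  74.9] w 0.4 F [0.9 4.4 2.7] q [-0.09  0.49  2.01  0.01  0.64  1.65]
[[-0.172 -0.985  0.004]
 [-0.985  0.172  0.005]
 [-0.005 -0.003 -1.   ]]
rail tcp [-36.1   1.7  74.9] tool delta [15.1  1.6  0.9]
turn tz -0.003
```

```bash

python3 -m handwheel '[[[0,0,0],[2,0,0],0],[[0,0,0],[2,0,0],0],[[0,0,0],[0,0,0],0],[[0,0,0],[0,0,0],0],[[0,0,0],[0,0,0],0],[[0,0,0],[0,0,0],0],[[0,0,0],[0,0,0],0],[[0,0,0],[0,0,0],0],[[0,0,0],[0,0,0],0],[[0,0,0],[0,0,0],0]]'
python3 -c "
from h import *
go(wld([-21,0,74]),-99.74)"
```

```text
t: 36.55
ee_pos: [493.1, -32.6, 75.0]
orientation: [-2.015, 2.399, 0.003]
ft_force: [1.2, 4.4, 1.8]
width: 0.5
t 36.55 tcp [493.1 -32.6  75. ] w 0.5 F [1.2 4.4 1.8] q [-0.09  0.49  2.01  0.01  0.64  1.64]
[[-0.173 -0.985  0.005]
 [-0.985  0.173  0.007]
 [-0.008 -0.004 -1.   ]]
rail tcp [-33.7   1.7  75. ] tool delta [12.7  1.7  0.9]
turn tz -0.004
```

```bash

python3 -m handwheel '[[[0,0.006,0],[3,0,0],0],[[0,0,0],[3,0,0],0],[[0,0,0],[3,0,0],0],[[0,0,0],[2,0,0],0],[[0,0,0],[1,0,0],0],[[0,0,0],[1,0,0],0],[[0,0,0],[1,0,0],0],[[0,0,0],[1,0,0],0],[[0,0,0],[1,0,0],0],[[0,0,0],[1,0,0],0]]'
python3 -c "
from h import *
go(wld([-21,0,74]),-99.74)
p=shot('side');im=cv2.cvtColor(np.array(p['pixels'],np.uint8),cv2.COLOR_RGB2BGR)
cv2.imwrite('pics/s16.png',cv2.resize(im[130:280,190:370],None,fx=4.4,fy=4,interpolation=cv2.INTER_CUBIC))
"
```

```text
t: 37.38
ee_pos: [492.1, -39.0, 75.1]
orientation: [-2.003, 2.4, 0.011]
ft_force: [2.5, 12.6, 1.5]
width: 0.2
t 37.38 tcp [492.1 -39.   75.1] w 0.2 F [ 2.5 12.6  1.5] q [-0.11  0.48  2.01  0.03  0.64  1.62]
[[-0.179 -0.984  0.007]
 [-0.984  0.179  0.015]
 [-0.017 -0.004 -1.   ]]
rail tcp [-27.2   1.8  75.1] tool delta [6.2 1.7 1. ]
turn tz -0.01
```

View pics/s16.png

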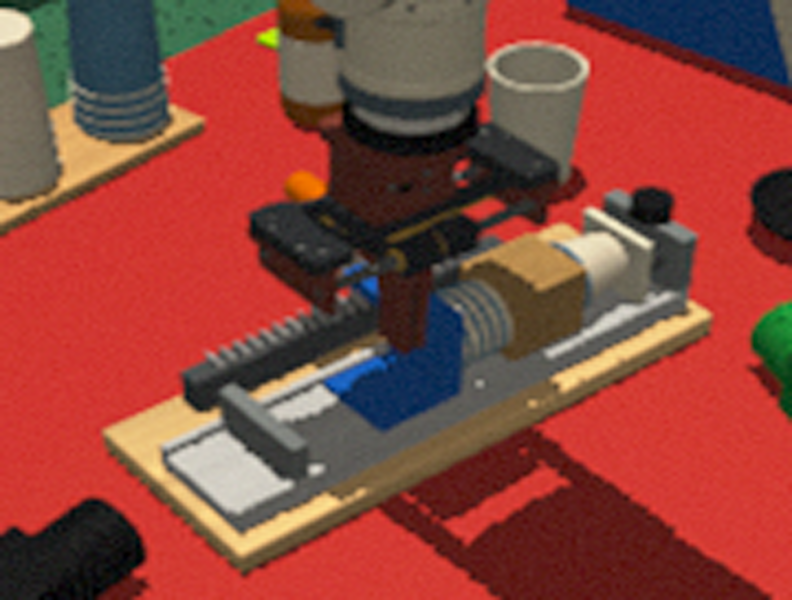

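```bash

python3 -m handwheel '[[[0,0.015,-0.01],[3,1,0],0],[[0,0,0],[3,0,0],0],[[0,0,0],[3,0,0],0],[[0,0,0],[3,0,0],0],[[0,0,0],[2,0,0],0],[[0,0,0],[2,0,0],0],[[0,0,0],[2,0,0],0],[[0,0,0],[2,0,0],0],[[0,0,0],[2,0,0],0],[[0,0,0],[2,0,0],0]]'
python3 -c "
from h import *
go(wld([-16,0,74]),-99.74)
"
```

```text
t: 38.27
ee_pos: [491.2, -44.5, 75.2]
orientation: [-1.998, 2.392, 0.018]
ft_force: [3.1, 20.5, 3.0]
width: 0.4
t 38.27 tcp [491.2 -44.5  75.2] w 0.4 F [ 3.1 20.5  3. ] q [-0.13  0.48  2.02  0.04  0.64  1.58]
[[-0.178 -0.984  0.012]
 [-0.984  0.178  0.025]
 [-0.026 -0.007 -1.   ]]
rail tcp [-21.6   1.8  75.2] tool delta [5.7 1.8 1. ]
turn tz -0.009
```

```bash

python3 -c "
from h import *
p=shot('side');im=cv2.cvtColor(np.array(p['pixels'],np.uint8),cv2.COLOR_RGB2BGR)
cv2.imwrite('pics/s17.png',cv2.resize(im[170:230,280:360],None,fx=10,fy=10,interpolation=cv2.INTER_CUBIC))
for x in (120,125,130,135,140,145,150,155,160):
  print(x,((proj(p,[wld([x,29,83]),wld([x,-29,83])])-np.array([280,170])+.4)*10).round().tolist())
p0=cv2.imread('pics/side0.png');cv2.imwrite('pics/s17b.png',cv2.resize(p0[170:230,280:360],None,fx=10,fy=10,interpolation=cv2.INTER_CUBIC))
st()"
```

```text
120 [[359.0, 146.0], [503.0, 243.0]]
125 [[372.0, 139.0], [516.0, 236.0]]
130 [[385.0, 133.0], [529.0, 229.0]]
135 [[398.0, 126.0], [542.0, 223.0]]
140 [[411.0, 120.0], [555.0, 216.0]]
145 [[424.0, 114.0], [568.0, 209.0]]
150 [[437.0, 107.0], [581.0, 202.0]]
155 [[449.0, 101.0], [594.0, 196.0]]
160 [[462.0, 95.0], [607.0, 189.0]]
t 38.32 tcp [491.2 -44.5  75.2] w 0.1 F [ 4.2 20.9  2.4] q [-0.13  0.48  2.02  0.04  0.64  1.58]
[[-0.178 -0.984  0.012]
 [-0.984  0.178  0.025]
 [-0.027 -0.007 -1.   ]]
```

View pics/s17.png

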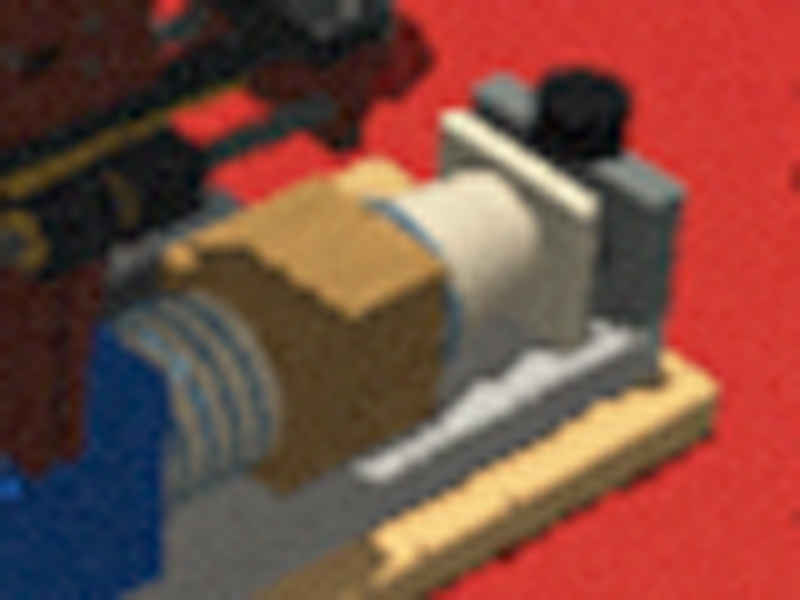

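View pics/s17b.png

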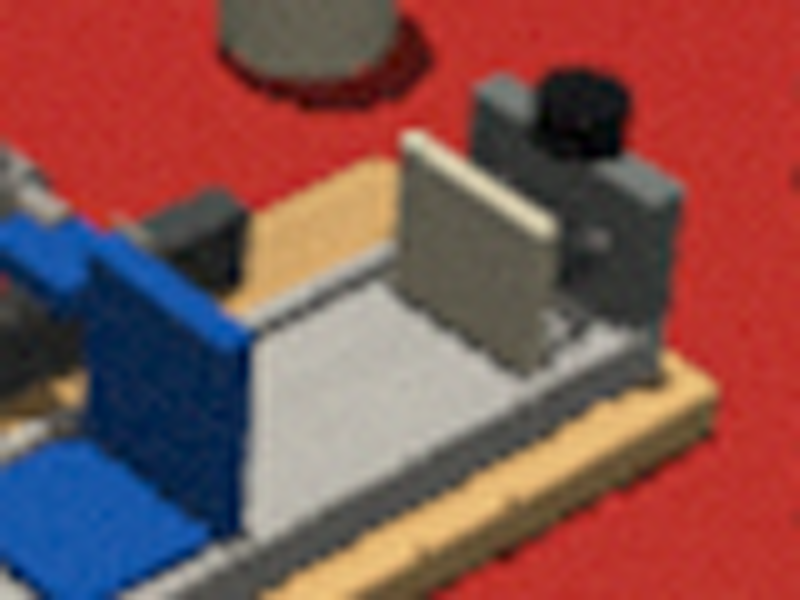

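```bash

python3 -m handwheel '[[[0,0.01,0],[3.5,0,0],0],[[0,0,0],[3.5,0,0],0],[[0,0,0],[3.5,0,0],0],[[0,0,0],[3,0,0],0],[[0,0,0],[3,0,0],0],[[0,0,0],[2.5,0,0],0],[[0,0,0],[2.5,0,0],0],[[0,0,0],[2.5,0,0],0],[[0,0,0],[2.5,0,0],0],[[0,0,0],[2.5,0,0],0]]'
python3 -c "
from h import *
go(wld([-16,0,74]),-99.74)
p=shot('side');im=cv2.cvtColor(np.array(p['pixels'],np.uint8),cv2.COLOR_RGB2BGR)
cv2.imwrite('pics/s18.png',cv2.resize(im[170:230,280:360],None,fx=10,fy=10,interpolation=cv2.INTER_CUBIC))
"
```

```text
t: 39.15
ee_pos: [490.5, -48.8, 75.4]
orientation: [-1.974, 2.389, 0.04]
ft_force: [4.9, 24.3, 2.9]
width: 0.5
t 39.15 tcp [490.5 -48.8  75.4] w 0.5 F [ 4.9 24.3  2.9] q [-0.15  0.48  2.02  0.08  0.64  1.54]
[[-0.188 -0.982  0.016]
 [-0.981  0.189  0.047]
 [-0.049 -0.007 -0.999]]
rail tcp [-17.3   1.9  75.4] tool delta [1.4 1.9 1.4]
turn tz -0.02
```

View pics/s18.png

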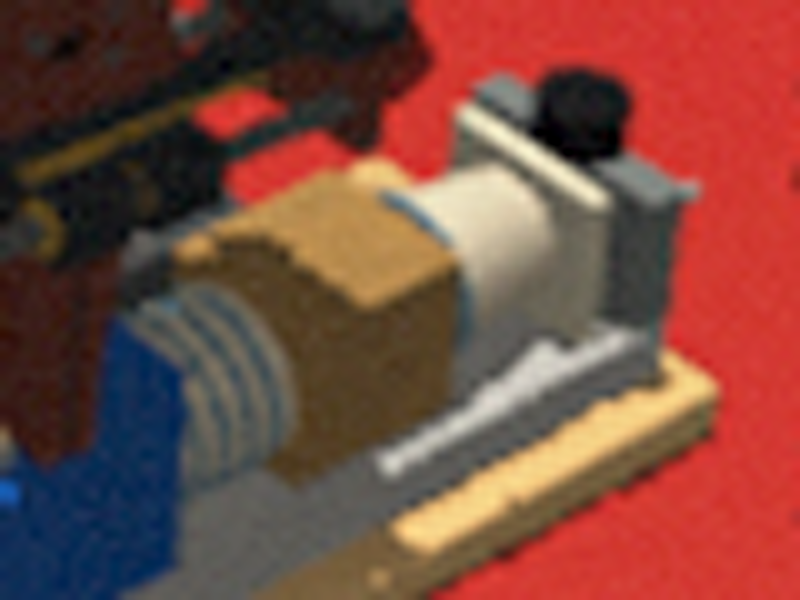

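```bash

python3 -m handwheel '[[[0,0,0],[-4,0,0],0],[[0,0,0],[-6,0,0],0],[[0,0,0],[-8,0,0],0],[[0,0,0],[-8,0,0],0],[[0,0,0],[0,0,-10],0],[[0,0,0],[0,0,-25],0],[[0,0,0],[0,0,-35],0],[[0,0,0],[0,0,-40],0],[[0,0,0],[0,0,-40],0],[[0,0,0],[0,0,-20],0]]'
python3 -m handwheel '[[[0,0,0],[-40,0,0],0],[[0,0,0],[-40,0,0],0],[[0,0,0],[-40,0,0],0],[[0,0,0],[-40,0,0],0],[[0,0,0],[-20,0,0],0],[[0,0,0],[0,0,0],0],[[0,0,0],[0,0,0],0],[[0,0,0],[0,0,0],0],[[0,0,0],[0,0,0],0],[[0,0,0],[0,0,0],0]]'
python3 -c "
from h import *
st()
p=shot('side');im=cv2.cvtColor(np.array(p['pixels'],np.uint8),cv2.COLOR_RGB2BGR)
cv2.imwrite('pics/s19.png',cv2.resize(im[170:230,280:360],None,fx=10,fy=10,interpolation=cv2.INTER_CUBIC))
cv2.imwrite('pics/s20.png',cv2.resize(im[130:280,190:370],None,fx=4.4,fy=4,interpolation=cv2.INTER_CUBIC))
p=shot('top','t20.png')
find(p,'pawl_knob',n=1);find(p,'follower',n=1)
"
```

```text
t: 40.03
ee_pos: [487.0, -29.7, 249.1]
orientation: [-1.985, 2.399, 0.059]
ft_force: [0.4, 0.4, -0.1]
width: 0.7
t: 40.87
ee_pos: [524.5, 144.4, 271.9]
orientation: [-1.967, 2.402, 0.033]
ft_force: [0.3, 0.2, -0.2]
width: 0.3
t 40.87 tcp [524.5 144.4 271.9] w 0.3 F [ 0.3  0.2 -0.2] q [0.23 0.25 1.79 0.04 1.09 1.98]
[[-0.197 -0.98   0.015]
 [-0.98   0.197  0.04 ]
 [-0.042 -0.007 -0.999]]
pawl_knob spot_point 0.68 [ 4.106e+02 -3.939e+02  2.000e-01]
follower spot_point 0.79 [486.9 -54.4  29.5]
```

View pics/s19.png

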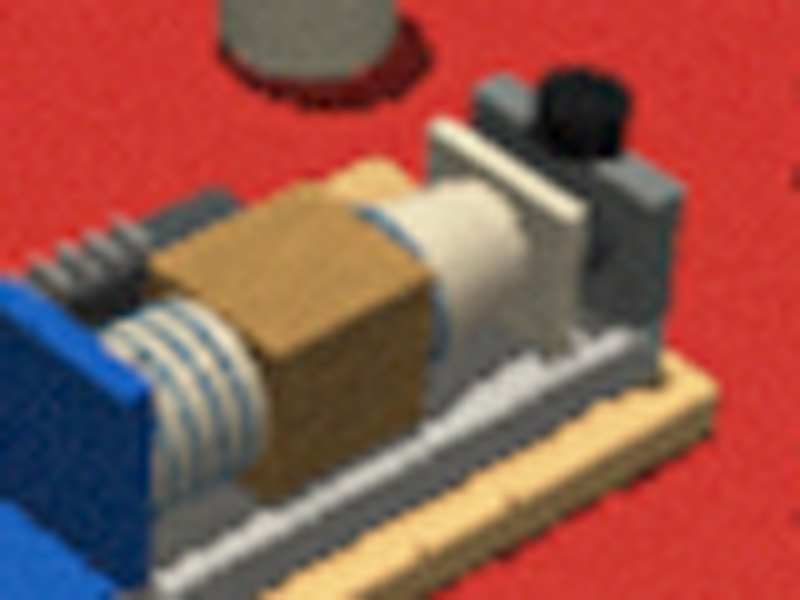

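View pics/s20.png

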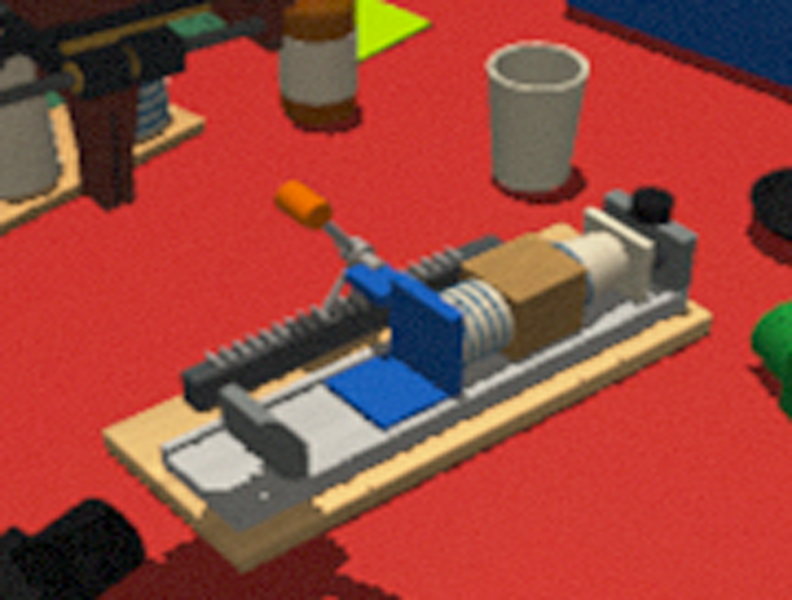

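View pics/t20.png

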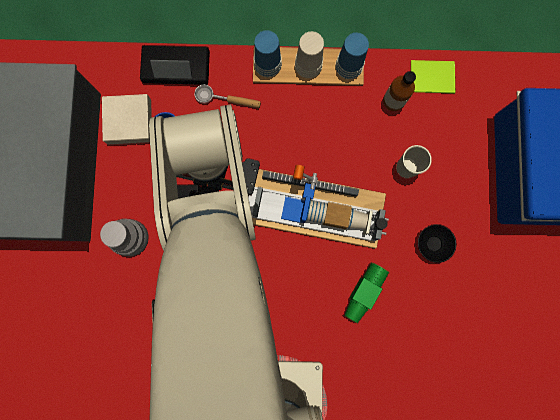

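```bash

python3 -c "
from h import *
p=shot('side');im=cv2.cvtColor(np.array(p['pixels'],np.uint8),cv2.COLOR_RGB2BGR)
a=cv2.imread('pics/s20.png').astype(int);b=cv2.resize(im[130:280,190:370],None,fx=4.4,fy=4,interpolation=cv2.INTER_CUBIC).astype(int)
print(abs(a-b)[250:,:].mean())
st();print(ctrl.close_job())"
```

```text
2.5909054834054834
t 41.12 tcp [524.8 145.2 271.9] w 1.2 F [-0.4  0.3 -0.3] q [0.23 0.25 1.79 0.04 1.09 1.98]
[[-0.196 -0.98   0.015]
 [-0.98   0.197  0.04 ]
 [-0.043 -0.007 -0.999]]
the job is handed in; nothing more can be done
None
```

The job is handed in at 41.1 s. The cups lie flat in the trough, held against the sprung plate by the ratchet. All steps were done in the order asked, but the follower went too far back on the way.

- **Loading:** I flipped the pawl out, moved the follower to its rear end and laid the sleeve in the trough, gripped by its band at the fixed 30 N setting. Then I set the pawl back on the rack.
- **Pressing:** I pushed the follower until the plate had yielded about 21 mm, at about 25 N on the wrist.
- **Final state:** After letting go, the follower slipped back by one tooth. The side picture shows the plate still pressed in by about 11 mm, which is more than one 10 mm tooth. The pawl lever leans back and the cups lie against the plate. A last side picture just before handing in matched the previous one apart from image noise.
- **Bystanders:** My moves kept clear of them. In the last top picture the white cup and dish look unmoved. I made no measurement of the blue cup or the shaker, and the arm partly hid that area.

**Overshoot at the rear end:** While sliding the follower back I felt no stop at x = -71 mm. I kept pushing, and it went through the rear stop bar to about x = -130 mm, which the description says should not happen. I pushed it forward again before loading the cups. Pictures and networks then put it at about x = -74 to -75 mm, so it was 3 to 4 mm behind the stated rear end, with my rail position good to about 3 mm.

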